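# Clear up after an engine strip-down

### The job

Clear the mixed parts off the cardboard after the engine strip-down: put both wrench sockets in the rectangular tray and both rocker arms in the round pan. Keep the gudgeon pin with its connecting rod by sliding it through the ring at the top of the standing rod and leaving it there, sticking out about equally on both sides. Leave everything else on the bench where it is.

Things in the scene. Friction and masses are not known exactly. Their poses are not given: they have to be found in the camera images.
- socket_a: the smaller wrench socket: plain steel cylinder standing on end with a dark opening on top, 25 mm diameter, 38 mm high; origin at the centre of its underside, z up along its axis
- socket_b: the larger wrench socket: the same shape, 31 mm diameter, 42 mm high; origin at the centre of its underside
- rocker_a: one of two alike steel rocker arms lying flat: a round boss 24 mm diameter and 24 mm high in the middle (dark bore on top) with an arm 12 mm wide and 14 mm high to either side, about 75 mm long in all along its own x; origin under the boss's centre, z up
- rocker_b: one of two alike steel rocker arms lying flat: a round boss 24 mm diameter and 24 mm high in the middle (dark bore on top) with an arm 12 mm wide and 14 mm high to either side, about 75 mm long in all along its own x; origin under the boss's centre, z up
- pin: gudgeon pin: steel tube with closed-looking dark ends, 16 mm outside diameter, 90 mm long, lying level in the notch of the wooden cradle; origin at its middle, on its axis; its own y runs along the pin
- cradle: fixed wooden notch block under the middle of the pin, 60 mm across the pin, only 20 mm along it (its own y), 38 mm high; the pin's axis rests 38 mm above the work surface and 35 mm of the pin stick out free at either end; origin under its centre
- tray: fixed black rectangular plastic tray, 150 (own x) x 130 (own y) mm, 45 mm high, walls and floor about 4-5 mm, open on top; origin under its centre
- pan: fixed round bare-metal pan, 170 mm across at the rim, 152 mm at the foot, 45 mm high, wall and floor 4 mm, open on top; origin under its centre
- conrod: fixed connecting rod standing upright on a dark steel stand (foot 90 x 76 mm; stand and thick lower end reach 70 mm high), its small ring-shaped end on top; origin under the foot's centre, z up
- eye (a point): centre of the ring at the top of the connecting rod, 125 mm above the work surface; the hole is level and runs along own y, 22 mm bore (its bush is out), ring 33 mm outside diameter, 24 mm wide along y; either side may be entered
- spark_plug: bystander: spark plug lying down, 56 mm long, 20 mm wide hexagon in the middle with white ceramic to one side; origin under the middle, long axis its own x
- flange_nut: bystander: dark hexagon flange nut, 34 mm across, 16 mm high; origin under its centre
- piston: bystander: bare aluminium piston standing upright, 68 mm diameter, 60 mm high; origin under its centre
- tape_measure: bystander: yellow tape measure, 65 x 45 x 60 mm high; origin under its centre

How it is judged:
By the outcome, as a careful person would: the job done as asked, in the order asked, and still so for the second after the job is handed in, with the robot touching nothing.
It also fails if it takes over 72 s, if anything falls off the work surface, if the arm or the gripper's body presses on something with over 40 N, if the wrist force passes 120 N, or if a joint passes its speed limit or range.

### The arm

A 7-joint arm with a two-finger parallel gripper is mounted at the origin on the work surface. World frame = base frame: x ahead of the robot, y to its left, z up, the work surface at z = 0. Lengths are in m, angles in rad, forces in N, time in s.
With the tool pointing down it reaches from about 0.4 to 0.85 m from the base axis. Payload 10.4 kg.
Tool frame: the origin (TCP) lies midway between the tips of the shut fingers; the grasp point (between the pads) lies 19 mm behind it; z points along the fingers, y is the direction in which the jaws open and shut (so a half turn about z gives the same grasp; the last joint's range is limited). The gripper opens to 85 mm and grips with 20 to 120 N. Pads are 22 mm wide; open, the fingers measure 114 mm over their backs; the gripper's body (76 mm by 85 mm) begins 54 mm behind the grasp point. The pads swing forward as they close: fully open they stand 13 mm farther back than shut.
Start: joints at [-1.189, 0.332, -0.065, 1.46, 0.022, 1.35, -0.088], TCP at [0.246, 0.575, 0.231] pointing down, gripper open.
Joint ranges: [-2.6, 2.6], [-0.5, 2.12], [-1.47, 1.34], [0.16, 2.42], [-1.27, 4.41], [0.06, 2.06], [-2.6, 2.6]. Speed limits (rad/s): [2.22, 2.22, 2.79, 2.79, 3.14, 3.14, 3.14].

### API

Orientations are given as a unit quaternion [x, y, z, w].
In Python, from workcell import manip, camera, camera_info, workorder, nets gives the robot as it stands.
- The arm moves only by the tool apply_moves, never from a script. Its argument "commands" is a list of rows, each a list of 5 numbers: the shift along the tool's x, y, z in m, then the turn about the tool's z in degrees, then the gripper command: -1 is fully open, 1 is shut, values between are in proportion. A call has 1 to 5 rows; each row shifts and turns the pose as measured when the row begins, along the tool's axes as they then stand; what a row does not reach is not made up. A row lasts 1/12 s, in which the tool goes at most 41.7 mm and 7.16 degrees, less where a joint would pass 70% of its speed; a pose out of reach is approached as far as the arm can. A call is refused whole if a number of a shift passes 0.0417 or a number of a turn 7.16, either way. A call with a gripper value outside its range is refused whole. The fingers move at their own pace and stop on an object; "squeeze" is the grip in N (left out, the last holds). Time passes only in rows, so rows that do not move let the fingers close. It gives the time, the measured TCP pose, the force and the opening at its end, in the units of the state.
- manip.get_obs(): the state, without advancing time (a new reading comes with each control period).
- camera(name): name is "side" or "top" or "wrist"; returns (picture, depth): 400x640x3 uint8, red, green, blue; 400x640 float32, m along the optical axis (not along the pixel's ray), 0 where there is no reading.
- camera_info(name): a dict with "camera_matrix" (3x3 intrinsics, pixels), "k1" (the pictures are not rectified: a ray, as slopes to the right and down, at radius r is drawn at 1 + k1 r^2 times it, then the intrinsics apply), "xyz" and "rotation" of the camera in the world; the wrist camera has in their place "T_tool_cam" (4x4, takes a point from camera to tool coordinates, whose origin is the TCP and whose axes are the flange's). Camera axes: x right, y down, z forward; pixel columns grow to the right and rows downward; lengths in m; the calibration is good to about 2 mm. A picture is of the moment at which its call begins: read the wrist's pose just before it. camera_info takes no time and is no camera call.
- workorder.hand_in(): hands the job in, once; it reports no verdict.
Trained networks look in the newest picture that a camera, given by its name, has taken for a name from the list of things; names that differ only in an ending like _2 or _b are one class to them, and where a whole thing is asked for, a point or a joint stands for the part that bears it (a point fixed in the world has none). Each returns a list of dicts, best first, with "conf" (0 to 1); they miss things now and then, are a little off and sometimes report something else, mostly with a low value. They report only what shows in the picture. A call takes as long as a camera call.
- nets.look_for(camera, thing): "rect" ([left, top, width, height] in pixels, round what is visible of it).
- nets.place_of(camera, thing): "xy" ([column, row] in pixels: a listed point, or the origin of a listed thing).
The state is a dict: "clock": time; "joint_pos": joint angles; "joint_velocities": joint speeds; "tau": joint torques, N m; "position": TCP position; "ee_rot": TCP orientation; "ft_force": force on the tool from outside, world axes, zero at the start; "torque": the same for the moment, N m; "grip_width": opening from 0.0 (shut) to 1.0 (fully open).
Only numpy, scipy, OpenCV 4.12 (cv2) and the standard library are available. Lean on these libraries where they do the work, as an engineer would, in place of code of your own. Each camera call takes 0.05 s, during which the arm holds its last target. There are 200 camera calls.

## Working session

There is one attempt and no reset: what is moved stays moved. The work goes in short steps, Python scripts to look and compute and a tool call to move; the robot and the scene stay as the last step left them, time stands still between calls to the robot, and variables do not carry over. Pictures are saved under pics/ and viewed, about 8 in all and at most 12, crops included, and the job is handed in when it is done.

Besides the shell and the picture viewer there is one more tool, called after ">>>" by a JSON object that holds its "method" and its "body". apply_moves: Moves the arm, as the interface text tells. Its arguments: {"type":"object","properties":{"commands":{"type":"array","items":{"type":"array","items":{"type":"number"}}},"squeeze":{"type":"number"}},"required":["commands"]}

```bash
mkdir -p pics; ls; cat > h.py <<'E'
import numpy as np, cv2
from scipy.spatial.transform import Rotation as R
from workcell import manip, camera, camera_info, workorder, nets
def cam(name):
    ob=manip.get_obs(); i=camera_info(name)
    if 'T_tool_cam' in i:
        T=np.eye(4); T[:3,:3]=R.from_quat(ob['ee_rot']).as_matrix(); T[:3,3]=ob['position']
        T=T@np.array(i['T_tool_cam'])
    else:
        T=np.eye(4); r=np.array(i['rotation']); T[:3,:3]=r if r.shape==(3,3) else R.from_quat(r).as_matrix(); T[:3,3]=i['xyz']
    return T,np.array(i['camera_matrix']),i['k1']
def rays(K,k1,uv):
    return cv2.undistortPoints(np.array(uv,float).reshape(-1,1,2),K,np.array([k1,0,0,0.]))[:,0]
def at_z(name,uv,z,C=None):
    T,K,k1=C or cam(name); s=rays(K,k1,uv)
    d=np.c_[s,np.ones(len(s))]@T[:3,:3].T
    return T[:3,3]+d*((z-T[2,3])/d[:,2])[:,None]
def cloud(name,depth,C=None):
    T,K,k1=C or cam(name); h,w=depth.shape
    v,u=np.mgrid[:h,:w]; s=rays(K,k1,np.c_[u.ravel(),v.ravel()])
    d=depth.ravel()[:,None]
    P=np.c_[s*d,d]@T[:3,:3].T+T[:3,3]
    P[d[:,0]==0]=np.nan
    return P.reshape(h,w,3)
def proj(name,p,C=None):
    T,K,k1=C or cam(name); q=(np.atleast_2d(p)-T[:3,3])@T[:3,:3]
    return cv2.projectPoints(q,np.zeros(3),np.zeros(3),K,np.array([k1,0,0,0.]))[0][:,0]
def snap(name,fn=None):
    C=cam(name); im,d=camera(name)
    if fn: cv2.imwrite('pics/'+fn,im[...,::-1])
    return C,im,d
E
python3 - <<'E'
from h import *
print(manip.get_obs())
for n in ('top','side'):
    C,im,d=snap(n,n+'0.png'); print(n,C[0].round(3).tolist(),C[1][0,0],C[2],(d>0).mean())
    P=cloud(n,d,C); np.save(n+'0.npy',P)
    for t in ['socket_a','rocker_a','pin','cradle','tray','pan','conrod','eye','spark_plug','flange_nut','piston','tape_measure']:
        print(t,[(np.round(r['xy'],0).tolist(),round(r['conf'],2),at_z(n,[r['xy']],{'pin':.038,'eye':.125}.get(t,0),C)[0].round(3).tolist()) for r in nets.place_of(n,t)[:4]])
print(camera_info('wrist'))
E
```

```text
pics
{'clock': 0.0, 'joint_pos': array([-1.18861152,  0.33282631, -0.06469752,  1.460904  ,  0.02162568,
        1.34990452, -0.08852734]), 'joint_velocities': array([ 5.86952078e-04,  7.63957874e-04, -8.82424583e-05,  5.32429144e-05,
       -5.49446244e-04,  3.25013950e-04, -5.89954325e-04]), 'tau': array([-1.60819500e-04, -6.25446653e+01,  4.91211377e-02, -3.91598618e+01,
        1.62161922e-02,  9.93042922e-03, -3.11508643e-05]), 'position': array([0.24601029, 0.57415655, 0.2305622 ]), 'ee_rot': array([ 2.01015310e-01,  9.79587869e-01, -6.66684932e-04, -9.17241321e-05]), 'ft_force': array([-0.92846469, -0.22361871, -0.39422925]), 'torque': array([ 0.02844996,  0.02973857, -0.01481793]), 'grip_width': 1.0000996485254103}
top [[0.0, -0.993, 0.12, 0.386], [-1.0, -0.003, -0.021, 0.011], [0.021, -0.12, -0.993, 1.159], [0.0, 0.0, 0.0, 1.0]] 409.34421553871334 -0.10662090607559578 0.9961953125
socket_a [([412.0, 248.0], 0.64, [0.389, -0.266, 0.0]), ([226.0, 245.0], 0.47, [0.396, 0.259, 0.0])]
rocker_a [([268.0, 226.0], 0.63, [0.452, 0.142, 0.0]), ([321.0, 220.0], 0.53, [0.468, -0.007, 0.
[... 1731 characters left out ...]
 0.58, [0.552, 0.174, 0.0])]
piston [([415.0, 274.0], 0.85, [0.665, -0.191, 0.0]), ([277.0, 145.0], 0.18, [0.547, 0.371, -0.0])]
tape_measure []
{'camera_matrix': array([[297.05621966,   0.        , 319.87039348],
       [  0.        , 297.05621966, 198.49200285],
       [  0.        ,   0.        ,   1.        ]]), 'k1': -0.0490166659112341, 'T_tool_cam': array([[ 3.40776792e-04, -9.48811536e-01, -3.15842607e-01,
         8.12090641e-02],
       [ 9.99999932e-01,  2.79138985e-04,  2.40393407e-04,
         3.03692321e-04],
       [-1.39924053e-04, -3.15842667e-01,  9.48811567e-01,
        -1.43197523e-01],
       [ 0.00000000e+00,  0.00000000e+00,  0.00000000e+00,
         1.00000000e+00]])}
```

```bash
python3 - <<'E'
from h import *
im=cv2.imread('pics/top0.png'); cv2.imwrite('pics/v1.png',cv2.resize(im[120:290,140:520],(760,340),interpolation=cv2.INTER_CUBIC))
P=np.load('top0.npy')
# components of height
z=P[...,2]; m=((z>.006)&(P[...,0]>.33)&(P[...,0]<.8)&(abs(P[...,1])<.55)).astype(np.uint8)
n,l,s,c=cv2.connectedComponentsWithStats(m,connectivity=4)
for k in range(1,n):
    if s[k,4]<25: continue
    q=P[l==k]; h=np.percentile(q[:,2],95); t=q[q[:,2]>h-.006]
    r=cv2.minAreaRect((t[:,:2]*1000).astype(np.float32))
    print(s[k].tolist(),'top',h.round(3),'n',len(t),'mid',np.round(r[0]),np.round(r[1]),round(r[2]),'mean',t.mean(0).round(3))
E
```

```text
[298, 105, 37, 15, 293] top 0.027 n 184 mid [785.   2.] [96. 21.] 75 mean [0.784 0.    0.024]
[467, 106, 38, 19, 527] top 0.036 n 282 mid [ 778. -497.] [ 43. 104.] 0 mean [ 0.783 -0.505  0.033]
[275, 128, 61, 59, 861] top 0.047 n 295 mid [641.  39.] [166. 165.] 0 mean [0.647 0.039 0.045]
[237, 139, 28, 23, 446] top 0.062 n 290 mid [661. 190.] [63. 44.] 75 mean [0.661 0.19  0.059]
[374, 139, 28, 27, 552] top 0.063 n 396 mid [ 658. -194.] [65. 63.] 88 mean [ 0.658 -0.194  0.06 ]
[151, 159, 62, 64, 820] top 0.047 n 311 mid [549. 383.] [134. 150.] 75 mean [0.547 0.382 0.044]
[113, 172, 31, 69, 1374] top 0.086 n 831 mid [500. 525.] [ 50. 182.] 90 mean [0.499 0.529 0.083]
[376, 178, 9, 27, 145] top 0.019 n 107 mid [ 550. -176.] [21. 75.] 85 mean [ 0.549 -0.176  0.016]
[436, 182, 37, 36, 929] top 0.14 n 94 mid [ 526. -380.] [23. 29.] 81 mean [ 0.526 -0.38   0.139]
[253, 183, 10, 11, 68] top 0.019 n 56 mid [559. 173.] [25. 23.] 71 mean [0.558 0.172 0.016]
[317, 208, 10, 27, 150] top 0.026 n 55 mid [464.  -6.] [22. 22.] 48 mean [ 0.464 -0.007  0.024]
[531, 210, 29, 6, 67] top 0.269 n 7 mid [ 
[... 379 characters left out ...]
. -546.] [5. 3.] 86 mean [ 0.45  -0.546  0.268]
[531, 224, 30, 5, 70] top 0.271 n 9 mid [ 438. -546.] [7. 3.] 88 mean [ 0.438 -0.545  0.269]
[532, 229, 28, 4, 64] top 0.267 n 8 mid [ 427. -546.] [7. 2.] 88 mean [ 0.427 -0.545  0.267]
[532, 234, 29, 3, 63] top 0.27 n 6 mid [ 415. -547.] [5. 2.] 88 mean [ 0.415 -0.546  0.27 ]
[501, 239, 61, 32, 744] top 0.206 n 42 mid [ 404. -546.] [8. 5.] 58 mean [ 0.404 -0.545  0.236]
[214, 240, 14, 11, 120] top 0.046 n 90 mid [396. 269.] [27. 30.] 0 mean [0.397 0.269 0.043]
[406, 244, 11, 9, 77] top 0.042 n 54 mid [ 390. -257.] [22. 23.] 45 mean [ 0.39  -0.257  0.039]
[321, 262, 6, 8, 28] top 0.01 n 28 mid [341. -15.] [20. 14.] 0 mean [ 0.341 -0.013  0.008]
```

View pics/v1.png

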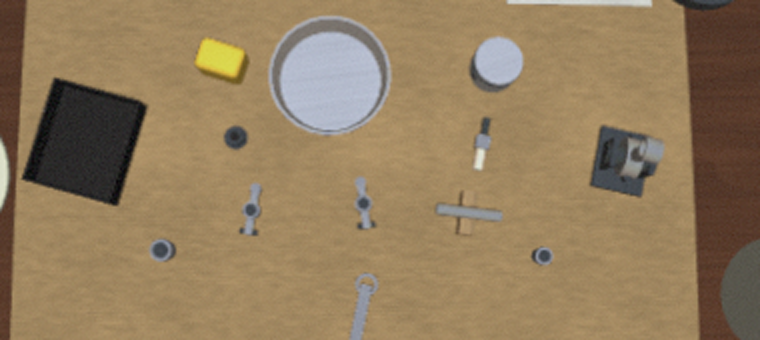

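```bash
cat >> h.py <<'E'
def go(p,ang=None):
    """p: world TCP target, ang: desired tool-y angle (deg, mod 180). prints turn and tool-axis deltas after turn"""
    ob=manip.get_obs(); M=R.from_quat(ob['ee_rot']).as_matrix(); a=np.degrees(np.arctan2(M[1,1],M[0,1]))
    t=0
    if ang is not None:
        t=-((ang-a+90)%180-90)   # turn about tool z (down) = minus world yaw
        M=M@R.from_euler('z',t,degrees=True).as_matrix()
    d=M.T@(np.array(p)-ob['position'])
    print('clk',round(ob['clock'],2),'pos',ob['position'].round(4),'yang',round(a,1),'tilt',M[:,2].round(3),'grip',round(ob['grip_width'],3),'F',ob['ft_force'].round(1),'j',ob['joint_pos'].round(2))
    print('turn %.1f (or %.1f) delta mm'%(t,t-180*np.sign(t)),(d*1000).round(1))
E
python3 - <<'E'
from h import *
T=np.load('top0.npy');S=np.load('side0.npy')
def sel(P,x,y,r,z0,z1):
    q=P.reshape(-1,3); return q[(np.hypot(q[:,0]-x,q[:,1]-y)<r)&(q[:,2]>z0)&(q[:,2]<z1)]
def rep(n,x,y,r,z0,z1):
    for nm,P in (('top',T),('side',S)):
        q=sel(P,x,y,r,z0,z1)
        if len(q)<5: print(n,nm,len(q)); continue
        rr=cv2.minAreaRect((q[:,:2]*1000).astype(np.float32)); c=q[:,:2].mean(0); w,v=np.linalg.eigh(np.cov((q[:,:2]-c).T)); 
        print(n,nm,len(q),'rect',np.round(rr[0]),np.round(rr[1]),'mean',c.round(4),'pca',np.degrees(np.arctan2(v[1,1],v[0,1])).round(1),'zmax',np.percentile(q[:,2],90).round(3))
rep('sockb',.396,.268,.03,.036,.06); rep('socka',.39,-.257,.03,.033,.06)
rep('r1',.464,-.007,.05,.007,.05); rep('r1boss',.464,-.007,.03,.02,.05)
rep('r2',.454,.147,.05,.007,.05); rep('r2boss',.454,.147,.03,.02,.05)
rep('pin',.45,-.152,.055,.041,.06)
rep('ring',.526,-.38,.04,.128,.16); rep('ringall',.526,-.38,.04,.11,.16); rep('stand',.526,-.38,.08,.004,.07)
rep('tray',.547,.384,.12,.035,.06); rep('pan',.645,.04,.1,.035,.06)
go([.396,.268,.12])
go([.396,.268,.12],70)
E
```

```text
sockb top 103 rect [397. 269.] [27. 31.] mean [0.3973 0.2687] pca 105.3 zmax 0.045
sockb side 77 rect [398. 265.] [28. 29.] mean [0.3971 0.2655] pca 176.4 zmax 0.043
socka top 65 rect [ 390. -256.] [23. 24.] mean [ 0.3896 -0.2564] pca 85.4 zmax 0.041
socka side 129 rect [ 392. -257.] [24. 23.] mean [ 0.3909 -0.2583] pca -143.3 zmax 0.039
r1 top 148 rect [462.  -4.] [68. 47.] mean [ 0.4629 -0.0063] pca -171.9 zmax 0.025
r1 side 246 rect [466.  -7.] [73. 28.] mean [ 0.4628 -0.0114] pca -172.4 zmax 0.025
r1boss top 55 rect [464.  -6.] [22. 22.] mean [ 0.464 -0.007] pca -175.1 zmax 0.027
r1boss side 74 rect [464.  -9.] [24. 21.] mean [ 0.4641 -0.0098] pca 57.6 zmax 0.026
r2 top 159 rect [448. 150.] [67. 65.] mean [0.4523 0.147 ] pca 170.7 zmax 0.026
r2 side 207 rect [457. 145.] [29. 72.] mean [0.4549 0.1446] pca 171.2 zmax 0.025
r2boss top 54 rect [454. 147.] [20. 20.] mean [0.4541 0.1467] pca 155.5 zmax 0.027
r2boss side 62 rect [454. 148.] [23. 23.] mean [0.4549 0.1461] pca 123.3 zmax 0.027
pin top 169 rect [ 451. -152.] [51. 84.] mean [ 0.4504 -0.1515] pca 82.9 zmax 0.047
pin side 266
[... 622 characters left out ...]
t [549. 383.] [134. 150.] mean [0.5491 0.3851] pca -143.9 zmax 0.047
tray side 420 rect [549. 381.] [137. 152.] mean [0.548  0.3802] pca 69.9 zmax 0.045
pan top 387 rect [641.  39.] [166. 165.] mean [0.6525 0.0396] pca 72.1 zmax 0.047
pan side 621 rect [641.  39.] [168. 166.] mean [0.6457 0.0456] pca 59.7 zmax 0.047
clk 1.3 pos [0.2461 0.5745 0.2313] yang 66.8 tilt [ 0.  0. -1.] grip 1.004 F [ 0.3 -0.9  0.4] j [-1.19  0.33 -0.06  1.46  0.02  1.35 -0.09]
turn 0.0 (or 0.0) delta mm [-258.5 -222.7  111.3]
clk 1.3 pos [0.2461 0.5745 0.2313] yang 66.8 tilt [ 0.  0. -1.] grip 1.004 F [ 0.3 -0.9  0.4] j [-1.19  0.33 -0.06  1.46  0.02  1.35 -0.09]
turn -3.2 (or 176.8) delta mm [-245.6 -236.8  111.3]
```

>>> {"method": "apply_moves", "body": {"commands": [[-0.026, -0.0225, 0.012, 0, -0.6], [-0.026, -0.0225, 0.012, 0, -0.6], [-0.026, -0.0225, 0.012, 0, -0.6], [-0.026, -0.0225, 0.012, 0, -0.6], [-0.026, -0.0225, 0.012, 0, -0.6]], "squeeze": 60}}

```text
clock: 1.72
position: [0.3182, 0.423, 0.1703]
ee_rot: [0.195, 0.981, 0.004, -0.001]
ft_force: [1.1, -0.7, 0.4]
grip_width: 0.799
```

>>> {"method": "apply_moves", "body": {"commands": [[-0.026, -0.0225, 0.012, 0, -0.6], [-0.026, -0.0225, 0.012, 0, -0.6], [-0.026, -0.0225, 0.012, 0, -0.6], [-0.026, -0.0225, 0.012, 0, -0.6], [-0.02, -0.018, 0.012, 0, -0.6]]}}

```text
clock: 2.13
position: [0.3948, 0.2676, 0.1075]
ee_rot: [0.195, 0.981, 0.005, -0.0]
ft_force: [0.5, -0.1, -0.3]
grip_width: 0.799
```

```bash
python3 - <<'E'
from h import *
C,im,d=snap('wrist','w1.png'); P=cloud('wrist',d,C); q=P.reshape(-1,3)
q=q[(np.hypot(q[:,0]-.397,q[:,1]-.267)<.03)&(q[:,2]>.036)&(q[:,2]<.06)]
if len(q): print(len(q),cv2.minAreaRect((q[:,:2]*1000).astype(np.float32)),q[:,2].max())
go([.397,.267,.01])
E
```

```text
1256 ((397.47235107421875, 268.5614318847656), (30.52364158630371, 29.813112258911133), 17.7147274017334) 0.04483032698826528
clk 2.18 pos [0.3961 0.262  0.105 ] yang 67.2 tilt [-0.     0.007 -1.   ] grip 0.802 F [ 1.2 -5.9 -2.6] j [-0.8   0.12  0.14  2.01 -0.02  1.02  0.52]
turn 0.0 (or 0.0) delta mm [ 0.9  4.4 95.1]
```

>>> {"method": "apply_moves", "body": {"commands": [[0.001, 0.003, 0.027, 0, -0.4], [0.0, 0.003, 0.027, 0, -0.4], [0, 0, 0.025, 0, -0.4], [0, 0, 0.013, 0, -0.4], [0, 0, 0, 0, -0.1]]}}

```text
clock: 2.6
position: [0.4007, 0.2661, 0.0111]
ee_rot: [0.202, 0.979, 0.005, 0.001]
ft_force: [-0.5, -0.3, -0.1]
grip_width: 0.576
```

>>> {"method": "apply_moves", "body": {"commands": [[0, 0, 0, 0, 1], [0, 0, 0, 0, 1], [0, 0, 0, 0, 1], [0, 0, 0, 0, 1], [0, 0, 0, 0, 1]]}}

```text
clock: 3.02
position: [0.4016, 0.2678, 0.0142]
ee_rot: [0.201, 0.979, 0.006, 0.002]
ft_force: [0.3, -0.3, -1.0]
grip_width: 0.342
```

```bash
python3 - <<'E'
from h import *
go([.56,.345,.10])
c=np.array([.549,.382]); 
a=np.radians(75)
E
```

```text
clk 3.02 pos [0.4016 0.2678 0.0142] yang 66.8 tilt [ 0.006  0.011 -1.   ] grip 0.342 F [ 0.3 -0.3 -1. ] j [-0.8   0.27  0.13  2.06 -0.05  0.81  0.53]
turn 0.0 (or 0.0) delta mm [-115.2  134.5  -84.1]
```

>>> {"method": "apply_moves", "body": {"commands": [[0, 0, -0.03, 0, 1], [0, 0, -0.035, 0, 1], [-0.01, 0.014, -0.02, 0, 1], [-0.021, 0.028, 0, 0, 1], [-0.021, 0.028, 0, 0, 1]]}}

```text
clock: 3.43
position: [0.4741, 0.3096, 0.1062]
ee_rot: [0.201, 0.98, 0.006, 0.001]
ft_force: [0.9, -0.1, -0.4]
grip_width: 0.339
```

>>> {"method": "apply_moves", "body": {"commands": [[-0.021, 0.028, 0, 0, 1], [-0.021, 0.028, 0, 0, 1], [-0.021, 0.028, 0, 0, 1], [-0.01, 0.014, 0, 0, 1], [0, 0, 0, 0, 1]]}}

```text
clock: 3.85
position: [0.5893, 0.3775, 0.1119]
ee_rot: [0.2, 0.98, 0.009, 0.004]
ft_force: [0.2, 0.0, -1.4]
grip_width: 0.341
```

```bash
python3 - <<'E'
from h import *
go([.583,.373,.021])
E
```

```text
clk 3.85 pos [0.5893 0.3775 0.1119] yang 66.9 tilt [ 0.011  0.017 -1.   ] grip 0.341 F [ 0.2  0.  -1.4] j [-0.74  0.56  0.16  1.4  -0.1   1.16  0.6 ]
turn 0.0 (or 0.0) delta mm [ 4.4 -8.4 90.7]
```

>>> {"method": "apply_moves", "body": {"commands": [[0.002, -0.004, 0.028, 0, 1], [0.002, -0.004, 0.028, 0, 1], [0, 0, 0.022, 0, 1], [0, 0, 0.011, 0, 1], [0, 0, 0, 0, 1]]}}

```text
clock: 4.27
position: [0.5848, 0.3743, 0.0228]
ee_rot: [0.2, 0.98, 0.011, 0.006]
ft_force: [-0.9, -1.1, -1.2]
grip_width: 0.337
```

>>> {"method": "apply_moves", "body": {"commands": [[0, 0, 0, 0, 0], [0, 0, 0, 0, 0], [0, 0, 0, 0, 0], [0, 0, -0.02, 0, 0], [0, 0, -0.04, 0, 0]]}}

```text
clock: 4.68
position: [0.5813, 0.3719, 0.0818]
ee_rot: [0.2, 0.98, 0.009, 0.003]
ft_force: [1.0, 1.1, -0.8]
grip_width: 0.503
```

>>> {"method": "apply_moves", "body": {"commands": [[0, 0, -0.04, 0, 0], [0, 0, -0.02, 0, 0], [0, 0, 0, 0, -0.4]]}}

```text
clock: 4.93
position: [0.5842, 0.3728, 0.1572]
ee_rot: [0.2, 0.98, 0.015, 0.009]
ft_force: [0.2, 0.1, 1.1]
grip_width: 0.63
```

```bash
python3 - <<'E'
from h import *
C,im,d=snap('wrist','w2.png'); P=cloud('wrist',d,C); q=P.reshape(-1,3)
q=q[(np.hypot(q[:,0]-.583,q[:,1]-.373)<.035)&(q[:,2]>.02)]
print(len(q),cv2.minAreaRect((q[:,:2]*1000).astype(np.float32)),np.percentile(q[:,2],90))
go([.390,-.257,.11])
go([.390,-.257,.11],0)
E
```

```text
18140 ((579.0535888671875, 373.74713134765625), (63.5467414855957, 57.24150848388672), 31.173091888427734) 0.24883112916445754
clk 4.98 pos [0.5842 0.3728 0.1561] yang 66.9 tilt [ 0.022  0.025 -0.999] grip 0.691 F [0.2 0.3 0.6] j [-0.75  0.5   0.17  1.4  -0.09  1.22  0.6 ]
turn 0.0 (or 0.0) delta mm [ -67.7 -656.7   25.8]
clk 4.98 pos [0.5842 0.3728 0.1561] yang 66.9 tilt [ 0.022  0.025 -0.999] grip 0.691 F [0.2 0.3 0.6] j [-0.75  0.5   0.17  1.4  -0.09  1.22  0.6 ]
turn 66.9 (or -113.1) delta mm [-630.7 -194.9   25.8]
```

>>> {"method": "apply_moves", "body": {"commands": [[-0.004, -0.038, 0.0, 0, -0.4], [-0.004, -0.038, 0.0, 0, -0.4], [-0.004, -0.038, 0.0, 0, -0.4], [-0.004, -0.038, 0.0, 0, -0.4], [-0.004, -0.038, 0.0, 0, -0.4]]}}

```text
clock: 5.4
position: [0.5252, 0.1938, 0.1471]
ee_rot: [0.193, 0.981, 0.017, 0.008]
ft_force: [0.5, -2.0, 0.9]
grip_width: 0.7
```

>>> {"method": "apply_moves", "body": {"commands": [[-0.004, -0.038, 0.0, 0, -0.4], [-0.004, -0.038, 0.0, 0, -0.4], [-0.004, -0.038, 0.0, 0, -0.4], [-0.004, -0.038, 0.0, 0, -0.4], [-0.004, -0.038, 0.0, 0, -0.4]]}}

```text
clock: 5.82
position: [0.4659, 0.0023, 0.1378]
ee_rot: [0.193, 0.981, 0.018, 0.008]
ft_force: [0.8, -0.7, -0.1]
grip_width: 0.703
```

>>> {"method": "apply_moves", "body": {"commands": [[-0.004, -0.038, 0.0, 0, -0.4], [-0.004, -0.038, 0.0, 0, -0.4], [-0.004, -0.038, 0.0, 0, -0.4], [-0.004, -0.038, 0.0, 0, -0.4], [-0.004, -0.03, 0.0, 0, -0.4]]}}

```text
clock: 6.23
position: [0.4092, -0.1825, 0.1295]
ee_rot: [0.194, 0.981, 0.019, 0.008]
ft_force: [1.6, -1.4, 0.3]
grip_width: 0.699
```

```bash
python3 - <<'E'
from h import *
C,im,d=snap('wrist','w3.png'); P=cloud('wrist',d,C); q=P.reshape(-1,3)
q=q[(np.hypot(q[:,0]-.39,q[:,1]+.257)<.03)&(q[:,2]>.032)&(q[:,2]<.06)]
if len(q): print(len(q),cv2.minAreaRect((q[:,:2]*1000).astype(np.float32)),q[:,2].max())
T,im,d=snap('top'); P=cloud('top',d,T); q=P.reshape(-1,3)
q=q[(np.hypot(q[:,0]-.583,q[:,1]-.373)<.04)&(q[:,2]>.02)&(q[:,2]<.1)]
if len(q):print('b in tray',len(q),q.mean(0),q[:,2].max())
go([.390,-.257,.012])
E
```

```text
713 ((390.1627502441406, -256.4969177246094), (24.287410736083984, 24.531801223754883), 1.5199260711669922) 0.04078188984911013
b in tray 132 [0.58900361 0.37129415 0.04200622] 0.05126834774658562
clk 6.33 pos [ 0.4087 -0.1847  0.1295] yang 67.4 tilt [ 0.023  0.032 -0.999] grip 0.701 F [0.1 0.5 0.6] j [-0.2   0.01  0.56  2.07 -0.05  1.06  1.56]
turn 0.0 (or 0.0) delta mm [ -9.5 -78.4 114.6]
```

>>> {"method": "apply_moves", "body": {"commands": [[-0.003, -0.028, 0.015, 0, -0.4], [-0.003, -0.028, 0.02, 0, -0.4], [-0.003, -0.022, 0.02, 0, -0.4], [0, 0, 0.02, 0, -0.4], [0, 0, 0, 0, -0.4]]}}

```text
clock: 6.75
position: [0.389, -0.2603, 0.0491]
ee_rot: [0.196, 0.98, 0.018, 0.011]
ft_force: [-0.5, 0.8, -0.0]
grip_width: 0.698
```

```bash
python3 - <<'E'
from h import *
go([.390,-.257,.010])
E
```

```text
clk 6.75 pos [ 0.389  -0.2603  0.0491] yang 67.4 tilt [ 0.029  0.031 -0.999] grip 0.698 F [-0.5  0.8 -0. ] j [-0.06  0.2   0.63  2.09 -0.21  0.89  1.87]
turn 0.0 (or 0.0) delta mm [ 0.9  1.9 39.2]
```

>>> {"method": "apply_moves", "body": {"commands": [[0.001, 0.002, 0.022, 0, -0.3], [0, 0.001, 0.014, 0, -0.1], [0, 0, 0.003, 0, 0.2], [0, 0, 0, 0, 1], [0, 0, 0, 0, 1]]}}

```text
clock: 7.17
position: [0.3916, -0.254, 0.011]
ee_rot: [0.195, 0.98, 0.018, 0.011]
ft_force: [-0.0, -0.1, -0.7]
grip_width: 0.269
```

>>> {"method": "apply_moves", "body": {"commands": [[0, 0, 0, 0, 1], [0, 0, 0, 0, 1], [0, 0, -0.02, 0, 1], [0, 0, -0.04, 0, 1], [0, 0, -0.035, 0, 1]]}}

```text
clock: 7.58
position: [0.3864, -0.2549, 0.1065]
ee_rot: [0.195, 0.981, 0.018, 0.007]
ft_force: [1.7, -0.7, -1.3]
grip_width: 0.27
```

```bash
python3 - <<'E'
from h import *
go([.515,.391,.12])
E
```

```text
clk 7.58 pos [ 0.3864 -0.2549  0.1065] yang 67.5 tilt [ 0.02   0.034 -0.999] grip 0.27 F [ 1.7 -0.7 -1.3] j [-0.11  0.09  0.66  2.05 -0.11  1.02  1.78]
turn 0.0 (or 0.0) delta mm [128.  646.1  10.8]
```

>>> {"method": "apply_moves", "body": {"commands": [[0.0075, 0.038, 0.0, 0, 1], [0.0075, 0.038, 0.0, 0, 1], [0.0075, 0.038, 0.0, 0, 1], [0.0075, 0.038, 0.0, 0, 1], [0.0075, 0.038, 0.0, 0, 1]]}}

```text
clock: 8.0
position: [0.43, -0.0698, 0.1266]
ee_rot: [0.204, 0.979, 0.018, 0.018]
ft_force: [1.3, -1.2, -1.6]
grip_width: 0.267
```

>>> {"method": "apply_moves", "body": {"commands": [[0.0075, 0.038, 0.0, 0, 1], [0.0075, 0.038, 0.0, 0, 1], [0.0075, 0.038, 0.0, 0, 1], [0.0075, 0.038, 0.0, 0, 1], [0.0075, 0.038, 0.0, 0, 1]]}}

```text
clock: 8.42
position: [0.4727, 0.129, 0.1399]
ee_rot: [0.205, 0.978, 0.021, 0.022]
ft_force: [0.4, -1.2, -1.3]
grip_width: 0.268
```

>>> {"method": "apply_moves", "body": {"commands": [[0.0075, 0.038, 0.0, 0, 1], [0.0075, 0.038, 0.0, 0, 1], [0.0075, 0.038, 0.0, 0, 1], [0.0075, 0.038, 0.0, 0, 1], [0.0075, 0.038, 0.0, 0, 1]]}}

```text
clock: 8.83
position: [0.5154, 0.3281, 0.1536]
ee_rot: [0.205, 0.978, 0.023, 0.025]
ft_force: [1.5, 0.7, -0.3]
grip_width: 0.269
```

```bash
python3 - <<'E'
from h import *
go([.515,.391,.018])
E
```

```text
clk 8.83 pos [0.5154 0.3281 0.1536] yang 66.3 tilt [ 0.058  0.035 -0.998] grip 0.269 F [ 1.5  0.7 -0.3] j [-0.75  0.3   0.12  1.67 -0.03  1.1   0.54]
turn 0.0 (or 0.0) delta mm [ 31.   49.9 137.5]
```

>>> {"method": "apply_moves", "body": {"commands": [[0.012, 0.02, 0.02, 0, 1], [0.012, 0.02, 0.025, 0, 1], [0.005, 0.007, 0.025, 0, 1], [0, 0, 0.025, 0, 1], [0, 0, 0.0, 0, 1]]}}

```text
clock: 9.25
position: [0.5129, 0.4032, 0.063]
ee_rot: [0.2, 0.979, 0.029, 0.028]
ft_force: [-0.7, -1.2, -2.1]
grip_width: 0.268
```

```bash
python3 - <<'E'
from h import *
go([.515,.391,.017])
E
```

```text
clk 9.25 pos [0.5129 0.4032 0.063 ] yang 67.0 tilt [ 0.065  0.045 -0.997] grip 0.268 F [-0.7 -1.2 -2.1] j [-0.81  0.47  0.09  1.65 -0.04  0.95  0.45]
turn 0.0 (or 0.0) delta mm [ -4.8 -13.4  45.5]
```

>>> {"method": "apply_moves", "body": {"commands": [[-0.003, -0.007, 0.018, 0, 1], [-0.002, -0.006, 0.018, 0, 1], [0, 0, 0.008, 0, 1], [0, 0, 0, 0, 0.1], [0, 0, 0, 0, 0.1]]}}

```text
clock: 9.67
position: [0.5176, 0.3919, 0.0242]
ee_rot: [0.2, 0.979, 0.03, 0.03]
ft_force: [0.7, 0.4, 0.5]
grip_width: 0.449
```

>>> {"method": "apply_moves", "body": {"commands": [[0, 0, 0, 0, 0.1], [0, 0, -0.015, 0, 0.1], [0, 0, -0.025, 0, 0.1], [0, 0, -0.03, 0, 0.1], [0, 0, -0.03, 0, 0.1]]}}

```text
clock: 10.08
position: [0.5097, 0.3867, 0.1282]
ee_rot: [0.201, 0.979, 0.029, 0.029]
ft_force: [0.9, 0.8, -0.7]
grip_width: 0.449
```

```bash
python3 - <<'E'
from h import *
go([.4545,.1465,.12],81)
E
```

```text
clk 10.08 pos [0.5097 0.3867 0.1282] yang 66.9 tilt [ 0.068  0.045 -0.997] grip 0.449 F [ 0.9  0.8 -0.7] j [-0.81  0.38  0.1   1.63 -0.03  1.06  0.46]
turn -14.1 (or 165.9) delta mm [  16.7 -245.9   -6.4]
```

>>> {"method": "apply_moves", "body": {"commands": [[0, 0, 0, -7, -0.1], [0.002, -0.01, 0, -7, -0.2], [0.002, -0.02, 0, 0, -0.2], [0.002, -0.03, 0, 0, -0.2], [0.002, -0.035, 0, 0, -0.2]]}}

```text
clock: 10.5
position: [0.4909, 0.3052, 0.1408]
ee_rot: [0.069, 0.996, 0.036, 0.042]
ft_force: [0.5, -1.2, 1.4]
grip_width: 0.6
```

>>> {"method": "apply_moves", "body": {"commands": [[0.002, -0.035, 0, 0, -0.2], [0.002, -0.035, 0, 0, -0.2], [0.002, -0.03, 0, 0, -0.2], [0.002, -0.02, 0, 0, -0.2], [0, 0, 0, 0, -0.2]]}}

```text
clock: 10.92
position: [0.4675, 0.1783, 0.1386]
ee_rot: [0.072, 0.995, 0.04, 0.047]
ft_force: [0.1, -0.4, -0.1]
grip_width: 0.599
```

```bash
sed -i 's|    d=M.T@(np.array(p)-ob|    p=np.array(p)+[*(.019*M[:2,2]),0]\n    d=M.T@(p-ob|' h.py; cat >> h.py <<'E'
def meas(name,x,y,r,z0,z1,fn=None):
    C,im,d=snap(name,fn); q=cloud(name,d,C).reshape(-1,3)
    q=q[(np.hypot(q[:,0]-x,q[:,1]-y)<r)&(q[:,2]>z0)&(q[:,2]<z1)]
    if len(q)<5: print(name,'none'); return
    rr=cv2.minAreaRect((q[:,:2]*1000).astype(np.float32)); c=q[:,:2].mean(0); w,v=np.linalg.eigh(np.cov((q[:,:2]-c).T))
    print(name,len(q),'rect',np.round(rr[0],1),np.round(rr[1]),round(rr[2],1),'mean',c.round(4),'pca',np.degrees(np.arctan2(v[1,1],v[0,1])).round(1),'z90',np.percentile(q[:,2],90).round(4))
E
python3 - <<'E'
from h import *
meas('wrist',.4545,.1465,.05,.008,.04,'w4.png'); meas('wrist',.4545,.1465,.02,.021,.04)
meas('top',.515,.391,.035,.02,.08)
go([.4545,.1465,.006],81)
E
```

```text
wrist 1444 rect [455.7 149.1] [25. 73.] 83.4 mean [0.45  0.149] pca 170.7 z90 0.0254
wrist 540 rect [454.  148.2] [23. 23.] 7.7 mean [0.4535 0.1484] pca 158.7 z90 0.0258
top 73 rect [515.7 388.4] [23. 23.] 60.1 mean [0.5151 0.3876] pca -136.9 z90 0.0443
clk 11.07 pos [0.4681 0.1833 0.1387] yang 82.2 tilt [ 0.101  0.074 -0.992] grip 0.601 F [ 0.3  0.2 -0.3] j [-0.58  0.05  0.14  2.   -0.04  0.97  1.  ]
turn 1.2 (or -178.8) delta mm [ 17.3 -48.5 127.9]
```

>>> {"method": "apply_moves", "body": {"commands": [[0, 0, 0, 0, -0.2], [0, 0, 0, 0, -0.2], [0, 0, 0, 0, -0.2]]}}

```text
clock: 11.32
position: [0.4688, 0.1873, 0.1401]
ee_rot: [0.067, 0.996, 0.041, 0.049]
ft_force: [-0.2, 0.4, -0.4]
grip_width: 0.603
```

>>> {"method": "apply_moves", "body": {"commands": [[0, 0, 0, 7, -0.2], [0, 0, 0, 7, -0.2], [0, 0, 0, 0, -0.2]]}}

```text
clock: 11.57
position: [0.4688, 0.1899, 0.1401]
ee_rot: [0.191, 0.98, 0.047, 0.043]
ft_force: [1.4, -1.2, -0.4]
grip_width: 0.597
```

>>> {"method": "apply_moves", "body": {"commands": [[0, 0, 0, -7, -0.2], [0, 0, 0, -7, -0.2], [0, 0, 0, 0, -0.2]]}}

```text
clock: 11.82
position: [0.4687, 0.1918, 0.1398]
ee_rot: [0.059, 0.996, 0.041, 0.048]
ft_force: [0.1, 0.9, 0.5]
grip_width: 0.599
```

>>> {"method": "apply_moves", "body": {"commands": [[0, -0.01, 0, 0, -0.2], [0, -0.01, 0, 0, -0.2], [0, -0.01, 0, 0, -0.2], [0, -0.01, 0, 0, -0.2], [0, 0, 0, 0, -0.2]]}}

```text
clock: 12.23
position: [0.4638, 0.151, 0.1357]
ee_rot: [0.059, 0.996, 0.041, 0.048]
ft_force: [0.6, -0.8, -0.6]
grip_width: 0.596
```

>>> {"method": "apply_moves", "body": {"commands": [[0.01, 0, 0, 0, -0.2], [0.01, 0, 0, 0, -0.2], [0, 0, 0, 0, -0.2]]}}

```text
clock: 12.48
position: [0.4422, 0.1529, 0.1336]
ee_rot: [0.06, 0.996, 0.041, 0.048]
ft_force: [0.0, 0.4, 0.9]
grip_width: 0.602
```

```bash
python3 - <<'E'
from h import *
for q in [[.072,.995,.04,.047]]: pass
go([.454,.148,.006],81)
E
```

```text
clk 12.48 pos [0.4422 0.1529 0.1336] yang 83.3 tilt [ 0.1    0.076 -0.992] grip 0.602 F [0.  0.4 0.9] j [-0.56 -0.02  0.15  2.09 -0.03  0.95  1.06]
turn 2.3 (or -177.7) delta mm [ -2.9 -12.9 127.7]
```

>>> {"method": "apply_moves", "body": {"commands": [[0.04, 0, 0, 0, -0.2], [0, 0, 0, 0, -0.2]]}}

```text
clock: 12.65
position: [0.3996, 0.1578, 0.1279]
ee_rot: [0.06, 0.996, 0.04, 0.046]
ft_force: [0.5, 0.2, 0.1]
grip_width: 0.597
```

>>> {"method": "apply_moves", "body": {"commands": [[-0.04, 0, 0, 0, -0.2], [0, 0, 0, 0, -0.2]]}}

```text
clock: 12.82
position: [0.4369, 0.1544, 0.131]
ee_rot: [0.058, 0.997, 0.04, 0.045]
ft_force: [-1.0, -0.8, -0.5]
grip_width: 0.596
```

>>> {"method": "apply_moves", "body": {"commands": [[0, 0.04, 0, 0, -0.2], [0, 0, 0, 0, -0.2]]}}

```text
clock: 12.98
position: [0.4417, 0.195, 0.1343]
ee_rot: [0.059, 0.996, 0.04, 0.045]
ft_force: [-0.1, 0.6, 0.7]
grip_width: 0.604
```

>>> {"method": "apply_moves", "body": {"commands": [[0, -0.04, 0, 0, -0.2], [0, 0, 0, 0, -0.2]]}}

```text
clock: 13.15
position: [0.437, 0.1572, 0.1308]
ee_rot: [0.055, 0.997, 0.04, 0.045]
ft_force: [-0.3, -0.0, -0.0]
grip_width: 0.601
```

>>> {"method": "apply_moves", "body": {"commands": [[0, 0, -0.04, 0, -0.2], [0, 0, 0, 0, -0.2]]}}

```text
clock: 13.32
position: [0.432, 0.1537, 0.1707]
ee_rot: [0.055, 0.997, 0.039, 0.044]
ft_force: [1.8, 0.5, 1.3]
grip_width: 0.6
```

>>> {"method": "apply_moves", "body": {"commands": [[0, 0, 0.04, 0, -0.2], [0, 0, 0, 0, -0.2]]}}

```text
clock: 13.48
position: [0.4372, 0.1579, 0.1331]
ee_rot: [0.055, 0.997, 0.041, 0.047]
ft_force: [-1.6, -0.3, -1.5]
grip_width: 0.599
```

```bash
python3 - <<'E'
from h import *
go([.454,.148,.04],81)
E
```

```text
clk 13.48 pos [0.4372 0.1579 0.1331] yang 83.9 tilt [ 0.098  0.077 -0.992] grip 0.599 F [-1.6 -0.3 -1.5] j [-0.57 -0.03  0.15  2.09 -0.03  0.95  1.05]
turn 2.9 (or -177.1) delta mm [-11.9 -13.9  93.6]
```

>>> {"method": "apply_moves", "body": {"commands": [[0, 0, 0, 3, -0.2], [-0.004, -0.005, 0.02, 0, -0.2], [-0.004, -0.005, 0.025, 0, -0.2], [-0.004, -0.004, 0.025, 0, -0.2], [0, 0, 0.022, 0, -0.2]]}}

```text
clock: 13.9
position: [0.4609, 0.1525, 0.0483]
ee_rot: [0.081, 0.994, 0.046, 0.051]
ft_force: [-0.1, -0.2, 0.5]
grip_width: 0.599
```

>>> {"method": "apply_moves", "body": {"commands": [[0, 0, 0, 0, -0.2]]}}

```text
clock: 13.98
position: [0.4592, 0.1521, 0.0459]
ee_rot: [0.081, 0.994, 0.045, 0.049]
ft_force: [-1.7, 0.6, 0.3]
grip_width: 0.601
```

```bash
python3 - <<'E'
from h import *
go([.454,.148,.007],81)
E
```

```text
clk 13.98 pos [0.4592 0.1521 0.0459] yang 80.9 tilt [ 0.105  0.082 -0.991] grip 0.601 F [-1.7  0.6  0.3] j [-0.55  0.14  0.17  2.14 -0.09  0.74  1.09]
turn -0.1 (or 179.9) delta mm [ 6.3 -6.8 38. ]
```

>>> {"method": "apply_moves", "body": {"commands": [[0.003, -0.004, 0.015, 0, -0.2], [0.003, -0.003, 0.015, 0, -0.2], [0, 0, 0.008, 0, -0.2], [0, 0, 0, 0, 0.2], [0, 0, 0, 0, 0.6]]}}

```text
clock: 14.4
position: [0.4588, 0.1517, 0.0125]
ee_rot: [0.08, 0.994, 0.047, 0.051]
ft_force: [-0.3, -0.1, 0.7]
grip_width: 0.326
```

>>> {"method": "apply_moves", "body": {"commands": [[0, 0, 0, 0, 1], [0, 0, 0, 0, 1], [0, 0, 0, 0, 1]]}}

```text
clock: 14.65
position: [0.4605, 0.1528, 0.0158]
ee_rot: [0.08, 0.994, 0.048, 0.052]
ft_force: [0.8, 0.1, -1.0]
grip_width: 0.247
```

```bash
python3 - <<'E'
from h import *
go([.641,.070,.10],90)
E
```

```text
clk 14.65 pos [0.4605 0.1528 0.0158] yang 81.1 tilt [ 0.112  0.086 -0.99 ] grip 0.247 F [ 0.8  0.1 -1. ] j [-0.54  0.19  0.16  2.16 -0.11  0.66  1.11]
turn -8.9 (or 171.1) delta mm [-191.7  -73.5  -70. ]
```

>>> {"method": "apply_moves", "body": {"commands": [[0, 0, 0, 0, 0.3], [0, 0, 0, 0, 0.2], [0.001, 0, 0.009, 0, 0.2], [0.001, 0, 0.003, 0, 0.6], [0, 0, 0.001, 0, 1]]}}

```text
clock: 15.07
position: [0.4617, 0.155, 0.0053]
ee_rot: [0.08, 0.994, 0.049, 0.054]
ft_force: [-26.3, -11.3, 65.0]
grip_width: 0.258
```

>>> {"method": "apply_moves", "body": {"commands": [[0, 0, 0.001, 0, 1], [0, 0, 0.001, 0, 1], [0, 0, 0, 0, 1]]}}

```text
clock: 15.32
position: [0.4616, 0.1548, 0.0061]
ee_rot: [0.08, 0.994, 0.049, 0.053]
ft_force: [0.2, -0.7, 1.8]
grip_width: 0.258
```

>>> {"method": "apply_moves", "body": {"commands": [[0, 0, -0.01, 0, 1], [0, 0, -0.025, 0, 1], [0, 0, -0.03, 0, 1], [0, 0, -0.03, 0, 1], [0, 0, 0, 0, 1]]}}

```text
clock: 15.73
position: [0.4479, 0.1447, 0.1016]
ee_rot: [0.081, 0.994, 0.047, 0.049]
ft_force: [1.9, 0.1, -1.0]
grip_width: 0.255
```

```bash
python3 - <<'E'
from h import *
C,im,d=snap('side','s1.png'); uv=proj('side',manip.get_obs()['position'],C)[0].astype(int); print(uv)
x=max(uv[0]-70,0);y=max(uv[1]-80,0);cv2.imwrite('pics/v2.png',cv2.resize(im[y:y+130,x:x+150,::-1],None,fx=4,fy=4))
go([.641,.070,.10],90)
E
```

```text
[266 176]
clk 15.78 pos [0.4471 0.1446 0.0995] yang 81.0 tilt [ 0.104  0.084 -0.991] grip 0.256 F [ 1.4  0.3 -1.5] j [-0.55  0.02  0.17  2.12 -0.06  0.87  1.06]
turn -9.0 (or 171.0) delta mm [-195.5  -72.7   13.7]
```

View pics/v2.png

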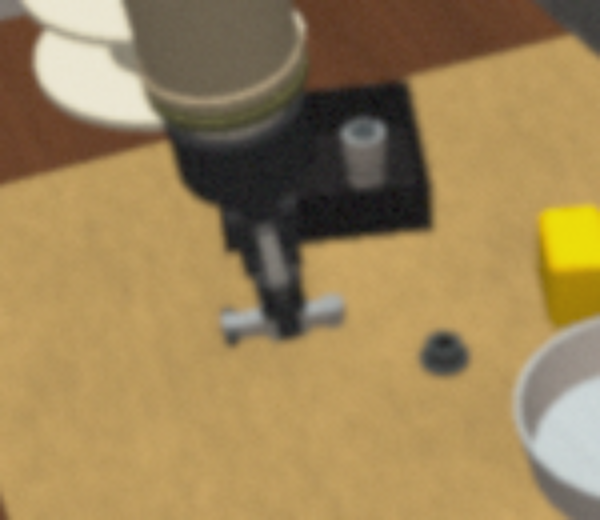

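>>> {"method": "apply_moves", "body": {"commands": [[-0.01, -0.002, 0, 0, 1], [-0.018, -0.0035, 0, 0, 1], [-0.022, -0.0045, 0, 0, 1], [-0.022, -0.0045, 0, 0, 1], [-0.022, -0.0045, 0, 0, 1]]}}

```text
clock: 16.2
position: [0.5364, 0.1102, 0.1012]
ee_rot: [0.077, 0.995, 0.045, 0.045]
ft_force: [-0.2, 0.4, -1.5]
grip_width: 0.252
```

>>> {"method": "apply_moves", "body": {"commands": [[-0.022, -0.0045, 0, 0, 1], [-0.022, -0.0045, 0, 0, 1], [-0.022, -0.0045, 0, 0, 1], [-0.022, -0.0045, 0, 0, 1], [-0.018, -0.0035, 0, 0, 1]]}}

```text
clock: 16.62
position: [0.6428, 0.0665, 0.0985]
ee_rot: [0.077, 0.995, 0.042, 0.041]
ft_force: [-0.3, 1.0, -0.6]
grip_width: 0.254
```

```bash
python3 - <<'E'
from h import *
go([.641,.070,.016])
E
```

```text
clk 16.62 pos [0.6428 0.0665 0.0985] yang 81.3 tilt [ 0.088  0.078 -0.993] grip 0.254 F [-0.3  1.  -0.6] j [-0.35  0.42  0.27  1.66 -0.21  0.99  1.41]
turn 0.0 (or 0.0) delta mm [ 7.1 -2.6 82.2]
```

>>> {"method": "apply_moves", "body": {"commands": [[0.002, 0, 0.02, 0, 1], [0.002, 0, 0.025, 0, 1], [0.002, -0.001, 0.022, 0, 1], [0.001, -0.001, 0.012, 0, 1], [0, 0, 0.002, 0, 1]]}}

```text
clock: 17.03
position: [0.6491, 0.0645, 0.0087]
ee_rot: [0.079, 0.995, 0.039, 0.041]
ft_force: [-16.6, 3.7, 28.8]
grip_width: 0.253
```

>>> {"method": "apply_moves", "body": {"commands": [[0, 0, 0, 0, 0.25], [0, 0, 0, 0, 0.25], [0, 0, 0, 0, 0.25]]}}

```text
clock: 17.28
position: [0.6491, 0.0629, 0.0062]
ee_rot: [0.08, 0.995, 0.038, 0.04]
ft_force: [-1.1, 0.4, -0.4]
grip_width: 0.374
```

>>> {"method": "apply_moves", "body": {"commands": [[0, 0, -0.015, 0, 0.25], [0, 0, -0.025, 0, 0.25], [0, 0, -0.03, 0, 0.25], [0, 0, -0.03, 0, 0.25], [0, 0, -0.015, 0, 0.0]]}}

```text
clock: 17.7
position: [0.6361, 0.0537, 0.1236]
ee_rot: [0.08, 0.995, 0.037, 0.036]
ft_force: [1.3, 0.0, -0.1]
grip_width: 0.49
```

```bash
python3 - <<'E'
from h import *
meas('wrist',.641,.070,.06,.015,.06)
go([.464,-.008,.12],98)
go([.464,-.008,.12])
E
```

```text
wrist 4024 rect [641.6  89.2] [ 70. 113.] 78.5 mean [0.6442 0.0947] pca 177.4 z90 0.0451
clk 17.75 pos [0.6374 0.0536 0.1263] yang 81.0 tilt [ 0.081  0.068 -0.994] grip 0.496 F [ 1.3 -0.2  2.6] j [-0.35  0.38  0.28  1.65 -0.19  1.05  1.41]
turn -17.0 (or 163.0) delta mm [178.2 -36.1 -11.8]
clk 17.75 pos [0.6374 0.0536 0.1263] yang 81.0 tilt [ 0.081  0.068 -0.994] grip 0.496 F [ 1.3 -0.2  2.6] j [-0.35  0.38  0.28  1.65 -0.19  1.05  1.41]
turn 0.0 (or 0.0) delta mm [159.9 -86.6 -11.8]
```

>>> {"method": "apply_moves", "body": {"commands": [[0, 0, 0, -6, -0.2], [0, 0, 0, -6, -0.2], [0, 0, 0, -5, -0.2], [0.01, -0.002, 0, 0, -0.2], [0.02, -0.004, 0, 0, -0.2]]}}

```text
clock: 18.17
position: [0.6125, 0.0441, 0.133]
ee_rot: [-0.077, 0.995, 0.031, 0.049]
ft_force: [0.1, -0.4, -0.0]
grip_width: 0.603
```

>>> {"method": "apply_moves", "body": {"commands": [[0.025, -0.005, 0, 0, -0.2], [0.025, -0.005, 0, 0, -0.2], [0.025, -0.005, 0, 0, -0.2], [0.025, -0.005, 0, 0, -0.2], [0.02, -0.005, 0, 0, -0.2]]}}

```text
clock: 18.58
position: [0.4947, -0.0003, 0.1229]
ee_rot: [-0.078, 0.995, 0.032, 0.052]
ft_force: [-0.5, 0.7, 0.4]
grip_width: 0.598
```

>>> {"method": "apply_moves", "body": {"commands": [[0.01, -0.002, 0, 0, -0.2], [0, 0, 0, 0, -0.2]]}}

```text
clock: 18.75
position: [0.4813, -0.006, 0.1227]
ee_rot: [-0.076, 0.995, 0.032, 0.052]
ft_force: [0.2, 0.1, 0.9]
grip_width: 0.597
```

```bash
python3 - <<'E'
from h import *
meas('wrist',.464,-.008,.05,.008,.04,'w5.png'); meas('wrist',.464,-.008,.02,.021,.04)
meas('top',.641,.07,.055,.01,.035)
go([.464,-.008,.045],98)
E
```

```text
wrist 1675 rect [465.2  -8.1] [74. 26.] 8.8 mean [ 0.4591 -0.0094] pca -172.0 z90 0.0253
wrist 635 rect [463.1  -8.5] [23. 23.] 8.2 mean [ 0.4627 -0.0087] pca -154.8 z90 0.0258
top 244 rect [640.2  85.9] [63. 94.] 85.9 mean [0.6445 0.081 ] pca 173.7 z90 0.0301
clk 18.9 pos [ 0.4839 -0.0048  0.1231] yang 99.0 tilt [ 0.101  0.071 -0.992] grip 0.598 F [ 0.1 -0.5  0.1] j [-0.28  0.04  0.25  2.05 -0.1   0.95  1.75]
turn 1.0 (or -179.0) delta mm [26.6 -3.8 75.5]
```

>>> {"method": "apply_moves", "body": {"commands": [[0.009, -0.001, 0.02, 1, -0.2], [0.009, -0.001, 0.022, 0, -0.2], [0.008, -0.001, 0.022, 0, -0.2], [0, 0, 0.01, 0, -0.2], [0, 0, 0, 0, -0.2]]}}

```text
clock: 19.32
position: [0.4731, -0.0036, 0.047]
ee_rot: [-0.07, 0.995, 0.032, 0.057]
ft_force: [0.1, 1.2, 1.3]
grip_width: 0.598
```

```bash
python3 - <<'E'
from h import *
go([.463,-.0085,.010],98)
E
```

```text
clk 19.32 pos [ 0.4731 -0.0036  0.047 ] yang 98.2 tilt [ 0.109  0.072 -0.991] grip 0.598 F [0.1 1.2 1.3] j [-0.28  0.13  0.25  2.15 -0.14  0.76  1.78]
turn 0.2 (or -179.8) delta mm [12.7 -4.4 35.6]
```

>>> {"method": "apply_moves", "body": {"commands": [[0.005, -0.002, 0.012, 0, -0.2], [0.005, -0.002, 0.012, 0, -0.2], [0.003, 0, 0.008, 0, -0.1], [0, 0, 0.0, 0, 0.2], [0, 0, 0, 0, 0.3]]}}

```text
clock: 19.73
position: [0.4692, -0.0054, 0.0147]
ee_rot: [-0.071, 0.995, 0.032, 0.058]
ft_force: [-0.1, 0.9, 0.1]
grip_width: 0.349
```

```bash
python3 - <<'E'
from h import *
go([.463,-.0085,.008],98)
E
```

```text
clk 19.73 pos [ 0.4692 -0.0054  0.0147] yang 98.4 tilt [ 0.112  0.072 -0.991] grip 0.349 F [-0.1  0.9  0.1] j [-0.26  0.18  0.24  2.18 -0.18  0.68  1.82]
turn 0.4 (or -179.6) delta mm [ 5.  -1.5  6.1]
```

>>> {"method": "apply_moves", "body": {"commands": [[0.003, 0, 0.003, 0, 0.3], [0.002, 0, 0.003, 0, 0.3], [0, 0, 0, 0, 1], [0, 0, 0, 0, 1], [0, 0, 0, 0, 1]]}}

```text
clock: 20.15
position: [0.467, -0.0052, 0.0102]
ee_rot: [-0.071, 0.995, 0.032, 0.06]
ft_force: [-0.1, -0.2, -1.2]
grip_width: 0.251
```

>>> {"method": "apply_moves", "body": {"commands": [[0, 0, -0.01, 0, 1], [0, 0, -0.025, 0, 1], [0, 0, -0.03, 0, 1], [0, 0, -0.03, 0, 1], [0, 0, -0.01, 0, 1]]}}

```text
clock: 20.57
position: [0.4516, -0.0138, 0.118]
ee_rot: [-0.071, 0.995, 0.031, 0.057]
ft_force: [1.9, -0.5, 0.2]
grip_width: 0.25
```

```bash
python3 - <<'E'
from h import *
meas('side',.463,-.0085,.05,.008,.03)
go([.641,.010,.10])
E
```

```text
side none
clk 20.62 pos [ 0.4522 -0.0138  0.1187] yang 98.3 tilt [ 0.11   0.07  -0.991] grip 0.252 F [ 1.5 -0.7  0.8] j [-0.28 -0.03  0.26  2.13 -0.07  0.93  1.73]
turn 0.0 (or 0.0) delta mm [-189.    -3.9   41.3]
```

>>> {"method": "apply_moves", "body": {"commands": [[-0.01, 0, 0.0, 0, 1], [-0.018, 0, 0.002, 0, 1], [-0.022, -0.001, 0.003, 0, 1], [-0.022, -0.001, 0.003, 0, 1], [-0.022, -0.001, 0.003, 0, 1]]}}

```text
clock: 21.03
position: [0.5467, -0.0038, 0.1234]
ee_rot: [-0.07, 0.995, 0.032, 0.06]
ft_force: [-0.2, 0.8, -1.0]
grip_width: 0.257
```

>>> {"method": "apply_moves", "body": {"commands": [[-0.022, -0.001, 0.003, 0, 1], [-0.022, -0.001, 0.003, 0, 1], [-0.022, -0.001, 0.003, 0, 1], [-0.015, -0.001, 0.003, 0, 1], [-0.004, 0, 0.0, 0, 1]]}}

```text
clock: 21.45
position: [0.6375, 0.0057, 0.1213]
ee_rot: [-0.07, 0.995, 0.032, 0.059]
ft_force: [-1.3, -0.5, -1.0]
grip_width: 0.252
```

```bash
python3 - <<'E'
from h import *
meas('top',.645,.065,.035,.018,.035)
go([.645,.008,.05])
E
```

```text
top 59 rect [632.3  64.8] [20. 41.] 89.7 mean [0.6366 0.0662] pca 167.5 z90 0.0302
clk 21.5 pos [0.6372 0.0057 0.1214] yang 98.3 tilt [ 0.114  0.071 -0.991] grip 0.251 F [-0.8  0.7  0. ] j [-0.26  0.36  0.27  1.68 -0.19  1.    1.79]
turn 0.0 (or 0.0) delta mm [-1.5 -1.7 72.2]
```

>>> {"method": "apply_moves", "body": {"commands": [[0, 0, 0.02, 0, 1], [0, 0, 0.025, 0, 1], [0, 0, 0.022, 0, 1], [0, 0, 0.008, 0, 1], [0, 0, 0, 0, 1]]}}

```text
clock: 21.92
position: [0.6437, 0.0102, 0.0469]
ee_rot: [-0.07, 0.995, 0.031, 0.06]
ft_force: [0.1, -0.6, -0.1]
grip_width: 0.25
```

```bash
python3 - <<'E'
from h import *
go([.645,.008,.018])
E
```

```text
clk 21.92 pos [0.6437 0.0102 0.0469] yang 98.2 tilt [ 0.114  0.071 -0.991] grip 0.25 F [ 0.1 -0.6 -0.1] j [-0.25  0.46  0.24  1.72 -0.23  0.86  1.82]
turn 0.0 (or 0.0) delta mm [ 0.3 -2.9 29. ]
```

>>> {"method": "apply_moves", "body": {"commands": [[0, -0.001, 0.012, 0, 1], [0, -0.001, 0.01, 0, 1], [0, 0, 0.004, 0, 1], [0, 0, 0, 0, 1], [0, 0, 0, 0, 0.25]]}}

```text
clock: 22.33
position: [0.6474, 0.0094, 0.0222]
ee_rot: [-0.069, 0.995, 0.031, 0.061]
ft_force: [0.9, 0.2, -0.4]
grip_width: 0.368
```

>>> {"method": "apply_moves", "body": {"commands": [[0, 0, 0, 0, 0.25], [0, 0, 0, 0, 0.25]]}}

```text
clock: 22.5
position: [0.6482, 0.0093, 0.0234]
ee_rot: [-0.069, 0.995, 0.031, 0.062]
ft_force: [0.3, 0.6, 0.2]
grip_width: 0.375
```

>>> {"method": "apply_moves", "body": {"commands": [[0, 0, -0.015, 0, 0.25], [0, 0, -0.025, 0, 0.25], [0, 0, -0.03, 0, 0.25], [0, 0, -0.03, 0, 0.25], [0, 0, -0.02, 0, 0.25]]}}

```text
clock: 22.92
position: [0.6314, 0.0008, 0.1435]
ee_rot: [-0.07, 0.995, 0.031, 0.059]
ft_force: [0.1, 0.2, 0.4]
grip_width: 0.375
```

```bash
python3 - <<'E'
from h import *
go([.455,-.120,.12],-7)
go([.455,-.120,.12],0)
E
```

```text
clk 22.92 pos [0.6314 0.0008 0.1435] yang 98.2 tilt [ 0.113  0.07  -0.991] grip 0.375 F [0.1 0.2 0.4] j [-0.26  0.33  0.27  1.68 -0.18  1.04  1.79]
turn -74.8 (or 105.2) delta mm [141.1 158.9  -4.7]
clk 22.92 pos [0.6314 0.0008 0.1435] yang 98.2 tilt [ 0.113  0.07  -0.991] grip 0.375 F [0.1 0.2 0.4] j [-0.26  0.33  0.27  1.68 -0.18  1.04  1.79]
turn -81.8 (or 98.2) delta mm [120.7 174.9  -4.7]
```

>>> {"method": "apply_moves", "body": {"commands": [[0, 0, 0, 7, 0.25], [0, 0, 0, 7, 0.25], [0, 0, 0, 7, 0.25], [0, 0, 0, 7, 0.25], [0, 0, 0, 7, 0.25]]}}

```text
clock: 23.33
position: [0.6358, -0.0002, 0.1558]
ee_rot: [0.239, 0.968, 0.051, 0.054]
ft_force: [0.1, -0.2, 1.2]
grip_width: 0.373
```

>>> {"method": "apply_moves", "body": {"commands": [[0, 0, 0, 7, 0.25], [0, 0, 0, 7, 0.25], [0, 0, 0, 7, 0.25], [0, 0, 0, 7, 0.25], [0, 0, 0, 7, 0.25]]}}

```text
clock: 23.75
position: [0.6372, -0.0002, 0.1598]
ee_rot: [0.525, 0.847, 0.067, 0.038]
ft_force: [-1.1, 0.1, -0.4]
grip_width: 0.374
```

>>> {"method": "apply_moves", "body": {"commands": [[0, 0, 0, 7, 0.25], [0, 0, 0, 7, 0.25], [0, 0, 0, 7, 0.25], [0, 0, 0, 7, 0.25], [0, 0, 0, 5, 0.25]]}}

```text
clock: 24.17
position: [0.6384, -0.0001, 0.1635]
ee_rot: [0.75, 0.657, 0.078, 0.018]
ft_force: [-0.8, -0.4, 0.6]
grip_width: 0.375
```

```bash
python3 - <<'E'
from h import *
go([.455,-.120,.12],-7)
C,im,d=snap('top','t2.png'); cv2.imwrite('pics/v3.png',cv2.resize(im[120:290,140:520,::-1],(760,340),interpolation=cv2.INTER_CUBIC))
E
```

```text
clk 24.17 pos [ 6.384e-01 -1.000e-04  1.635e-01] yang -8.0 tilt [ 0.141  0.076 -0.987] grip 0.375 F [-0.8 -0.4  0.6] j [-0.5   0.34  0.57  1.68 -0.3   1.06  0.03]
turn -1.0 (or 179.0) delta mm [-141.  -169.2    8.5]
```

>>> {"method": "apply_moves", "body": {"commands": [[-0.006, -0.007, 0, -1, 0.1], [-0.012, -0.015, 0, 0, 0.1], [-0.016, -0.02, 0, 0, 0.1], [-0.016, -0.02, 0, 0, 0.1], [-0.016, -0.02, 0, 0, 0.1]]}}

```text
clock: 24.63
position: [0.5499, -0.0546, 0.1474]
ee_rot: [0.737, 0.671, 0.08, 0.021]
ft_force: [-0.6, -0.9, 0.5]
grip_width: 0.451
```

>>> {"method": "apply_moves", "body": {"commands": [[-0.016, -0.02, 0, 0, 0.1], [-0.016, -0.02, 0, 0, 0.1], [-0.016, -0.02, 0, 0, 0.1], [-0.012, -0.015, 0, 0, 0.1], [-0.006, -0.007, 0, 0, 0.1]]}}

```text
clock: 25.05
position: [0.4545, -0.1178, 0.1289]
ee_rot: [0.73, 0.679, 0.081, 0.021]
ft_force: [-0.6, -0.7, 0.5]
grip_width: 0.449
```

```bash
python3 - <<'E'
from h import *
meas('wrist',.4505,-.154,.06,.0425,.055,'w6.png')
go([.4505,-.122,.08],-7)
E
```

```text
wrist 1548 rect [ 449.7 -152.5] [90. 14.] 83.3 mean [ 0.4498 -0.1504] pca 83.3 z90 0.0467
clk 25.1 pos [ 0.4538 -0.1186  0.1287] yang -4.6 tilt [ 0.146  0.079 -0.986] grip 0.448 F [-1.6 -2.6 -0.9] j [-0.42 -0.04  0.66  2.11 -0.11  0.94  0.22]
turn 2.4 (or -177.6) delta mm [-6.6 -6.9 47.8]
```

View pics/v3.png

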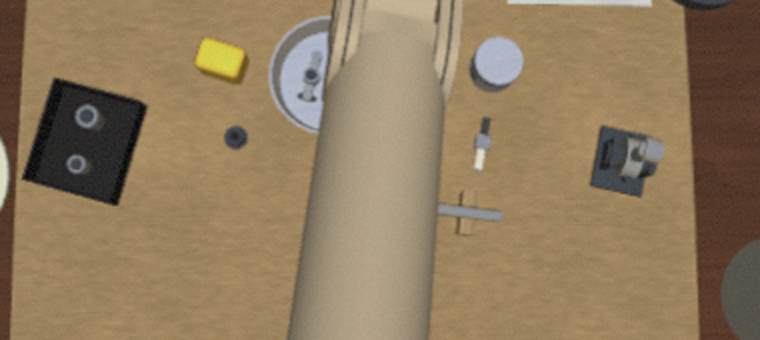

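View pics/w6.png

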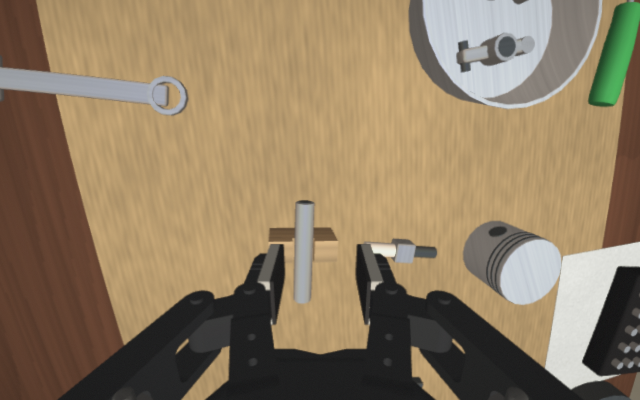

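```bash
python3 - <<'E'
from h import *
go([.4533,-.1217,.075],-6.7)
E
```

```text
clk 25.1 pos [ 0.4538 -0.1186  0.1287] yang -4.6 tilt [ 0.146  0.079 -0.986] grip 0.448 F [-1.6 -2.6 -0.9] j [-0.42 -0.04  0.66  2.11 -0.11  0.94  0.22]
turn 2.1 (or -177.9) delta mm [-6.5 -4.9 53.2]
```

>>> {"method": "apply_moves", "body": {"commands": [[0, 0, 0, 2, 0.1], [-0.003, -0.002, 0.013, 0, 0.1], [-0.003, -0.002, 0.018, 0, 0.1], [0, 0, 0.013, 0, 0.1], [0, 0, 0, 0, 0.1]]}}

```text
clock: 25.52
position: [0.4585, -0.1203, 0.0858]
ee_rot: [0.738, 0.669, 0.085, 0.022]
ft_force: [-0.4, 0.1, -0.5]
grip_width: 0.45
```

```bash
python3 - <<'E'
from h import *
meas('wrist',.45,-.153,.06,.0425,.055)
go([.4533,-.1217,.018],-6.7)
E
```

```text
wrist 2210 rect [ 449.6 -152.9] [91. 14.] 83.5 mean [ 0.4499 -0.1497] pca 83.4 z90 0.0467
clk 25.57 pos [ 0.4587 -0.1206  0.0867] yang -6.0 tilt [ 0.155  0.08  -0.985] grip 0.455 F [ 0.5 -0.6  0.8] j [-0.41  0.05  0.68  2.15 -0.2   0.84  0.29]
turn 0.7 (or -179.3) delta mm [ -6.4 -12.5  67.3]
```

>>> {"method": "apply_moves", "body": {"commands": [[-0.002, -0.004, 0.013, 0.7, 0.1], [-0.002, -0.004, 0.016, 0, 0.1], [-0.002, -0.004, 0.013, 0, 0.1], [0, 0, 0.006, 0, 0.1], [0, 0, 0, 0, 0.1]]}}

```text
clock: 25.98
position: [0.4583, -0.1207, 0.0404]
ee_rot: [0.739, 0.667, 0.087, 0.025]
ft_force: [-0.4, 0.4, -0.3]
grip_width: 0.448
```

```bash
python3 - <<'E'
from h import *
go([.4532,-.1221,.018],-6.6)
E
```

```text
clk 25.98 pos [ 0.4583 -0.1207  0.0404] yang -6.3 tilt [ 0.162  0.08  -0.984] grip 0.448 F [-0.4  0.4 -0.3] j [-0.38  0.14  0.67  2.19 -0.32  0.73  0.4 ]
turn 0.3 (or -179.7) delta mm [-2.2 -5.4 21.7]
```

>>> {"method": "apply_moves", "body": {"commands": [[-0.001, -0.003, 0.01, 0, 0.1], [-0.001, -0.002, 0.009, 0, 0.1], [0, 0, 0.003, 0, 0.2], [0, 0, 0, 0, 0.4]]}}

```text
clock: 26.32
position: [0.4605, -0.12, 0.0213]
ee_rot: [0.738, 0.669, 0.089, 0.026]
ft_force: [0.3, 0.3, 0.7]
grip_width: 0.305
```

```bash
python3 - <<'E'
from h import *
go([.4532,-.1221,.018],-6.6)
E
```

```text
clk 26.32 pos [ 0.4605 -0.12    0.0213] yang -6.1 tilt [ 0.167  0.081 -0.983] grip 0.305 F [0.3 0.3 0.7] j [-0.36  0.19  0.65  2.2  -0.38  0.68  0.46]
turn 0.5 (or -179.5) delta mm [-1.3 -4.5  2.5]
```

>>> {"method": "apply_moves", "body": {"commands": [[0, -0.003, 0.002, 0, 0.35], [-0.001, -0.002, 0.002, 0, 0.4], [0, 0, 0.001, 0, 1], [0, 0, 0, 0, 1], [0, 0, 0, 0, 1]], "squeeze": 60}}

```text
clock: 26.73
position: [0.4579, -0.1201, 0.0178]
ee_rot: [0.737, 0.669, 0.091, 0.027]
ft_force: [0.6, -0.2, -0.4]
grip_width: 0.167
```

```bash
python3 - <<'E'
from h import *
go([.4532,-.1221,.018],-6.6)
E
```

```text
clk 26.73 pos [ 0.4579 -0.1201  0.0178] yang -6.0 tilt [ 0.171  0.081 -0.982] grip 0.167 F [ 0.6 -0.2 -0.4] j [-0.36  0.19  0.65  2.21 -0.39  0.67  0.47]
turn 0.6 (or -179.4) delta mm [-0.6 -1.3 -0.5]
```

>>> {"method": "apply_moves", "body": {"commands": [[0, 0, -0.008, 0, 1], [0, 0, -0.016, 0, 1], [0, 0, -0.02, 0, 1], [0, 0, -0.02, 0, 1], [0, 0, -0.018, 0, 1]]}}

```text
clock: 27.15
position: [0.4406, -0.1267, 0.0977]
ee_rot: [0.738, 0.669, 0.087, 0.025]
ft_force: [-0.0, 0.3, -0.2]
grip_width: 0.168
```

>>> {"method": "apply_moves", "body": {"commands": [[0, 0, -0.01, 0, 1], [0, 0, 0, 0, 1]]}}

```text
clock: 27.32
position: [0.4401, -0.1284, 0.1114]
ee_rot: [0.738, 0.669, 0.089, 0.027]
ft_force: [-0.7, 1.0, -0.2]
grip_width: 0.169
```

```bash
python3 - <<'E'
from h import *
go([.539,-.271,.112],-8)
E
```

```text
clk 27.32 pos [ 0.4401 -0.1284  0.1114] yang -6.1 tilt [ 0.167  0.08  -0.983] grip 0.169 F [-0.7  1.  -0.2] j [-0.42 -0.06  0.69  2.17 -0.11  0.88  0.24]
turn 1.9 (or -178.1) delta mm [-126.7  119.4    5.2]
```

>>> {"method": "apply_moves", "body": {"commands": [[-0.005, 0.006, 0, 2, 1], [-0.01, 0.012, 0.001, 0, 1], [-0.014, 0.016, 0.001, 0, 1], [-0.014, 0.016, 0.001, 0, 1], [-0.014, 0.016, 0.001, 0, 1]]}}

```text
clock: 27.73
position: [0.5001, -0.1929, 0.1094]
ee_rot: [0.751, 0.654, 0.091, 0.023]
ft_force: [-0.3, 0.6, -0.2]
grip_width: 0.167
```

>>> {"method": "apply_moves", "body": {"commands": [[-0.014, 0.016, 0.001, 0, 1], [-0.014, 0.016, 0.001, 0, 1], [-0.01, 0.012, 0.001, 0, 1], [-0.005, 0.006, 0, 0, 1], [0, 0, 0, 0, 1]]}}

```text
clock: 28.15
position: [0.5479, -0.2493, 0.1018]
ee_rot: [0.753, 0.651, 0.087, 0.023]
ft_force: [-0.6, -0.0, -0.9]
grip_width: 0.163
```

```bash
cat > ring.py <<'E'
from h import *
C,im,d=snap('wrist','w7.png'); P=cloud('wrist',d,C); np.save('w7.npy',P)
q=P.reshape(-1,3); ok=np.isfinite(q[:,0])
def fit(m,n):
    t=q[m]; 
    if len(t)<10: print(n,len(t)); return
    rr=cv2.minAreaRect((t[:,:2]*1000).astype(np.float32)); print(n,len(t),np.round(rr[0],1),np.round(rr[1],1),round(rr[2],1),'z',np.percentile(t[:,2],[5,50,98]).round(4))
near=np.hypot(q[:,0]-.526,q[:,1]+.381)<.03
fit(near&(q[:,2]>.13)&(q[:,2]<.16),'ringtop')
fit(near&(q[:,2]>.105)&(q[:,2]<.16),'ring')
g=np.array(manip.get_obs()['position'])
fit((abs(q[:,0]-g[0]+.01)<.03)&(q[:,1]<g[1]-.008)&(q[:,1]>g[1]-.1)&(q[:,2]>.105)&(q[:,2]<.15)&~near,'pin')
go([.539,-.271,.112],-8)
print(proj('wrist',[[.526,-.381,.125]],C))
cv2.imwrite('pics/v5.png',im[...,::-1])
E
python3 ring.py
```

```text
ringtop 0
ring 0
pin 1886 [ 529.3 -272.7] [33.7 39.9] 87.7 z [0.1254 0.1296 0.1486]
clk 28.2 pos [ 0.5473 -0.2485  0.1017] yang -8.7 tilt [ 0.16   0.08  -0.984] grip 0.166 F [-0.4  1.6 -1.2] j [-0.18  0.38  0.74  1.81 -0.49  0.99  0.63]
turn -0.7 (or 179.3) delta mm [-20.3  -0.7 -12.7]
[[322.62014997 480.54411921]]
```

View pics/v5.png

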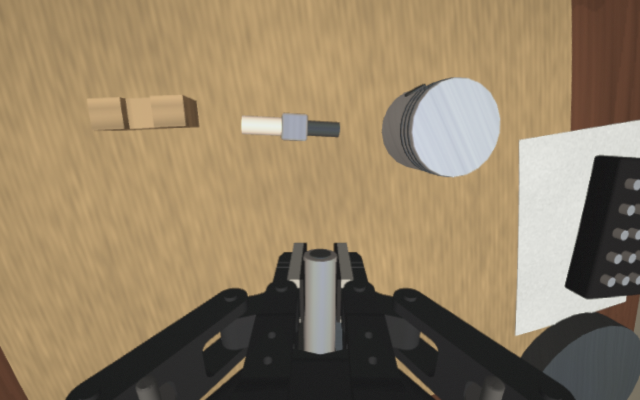

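```bash
cat > ali.py <<'E'
from h import *
import sys
ob=manip.get_obs(); M=R.from_quat(ob['ee_rot']).as_matrix(); g=ob['position']-.019*M[:,2]
print('grasp',g.round(4))
for n in ('top','side'):
    C,im,d=snap(n,n+'_al.png'); q=cloud(n,d,C).reshape(-1,3)
    old=np.load(n+'0.npy').reshape(-1,3)
    for nm,Q,c,r in (('ring0',old,(.526,-.381),.03),):
        t=Q[(np.hypot(Q[:,0]-c[0],Q[:,1]-c[1])<r)&(Q[:,2]>.118)&(Q[:,2]<.16)]
        rr=cv2.minAreaRect((t[:,:2]*1000).astype(np.float32)); print(n,nm,len(t),np.round(rr[0],1),np.round(rr[1],1),round(rr[2],1),'ztop',np.percentile(t[:,2],97).round(4))
    a=np.radians(82); u=np.array([np.cos(a),np.sin(a)]); v=np.array([-u[1],u[0]])
    s=(q[:,:2]-g[:2])@u; l=(q[:,:2]-g[:2])@v
    t=q[(s<-.018)&(s>-.075)&(abs(l)<.02)&(abs(q[:,2]-g[2])<.02)]
    if len(t)<5: print('pin',n,len(t)); continue
    rr=cv2.minAreaRect((t[:,:2]*1000).astype(np.float32)); k=np.polyfit((t[:,:2]-g[:2])@u,t[:,2],1)
    w,V=np.linalg.eigh(np.cov(t[:,:2].T))
    print(n,'pin',len(t),np.round(rr[0],1),np.round(rr[1],1),round(rr[2],1),'mean',t.mean(0).round(4),'pca',np.degrees(np.arctan2(V[1,1],V[0,1])).round(1),'zslope',k.round(3),'ztop',np.percentile(t[:,2],97).round(4),'tip s',((t[:,:2]-g[:2])@u).min().round(4))
E
python3 ali.py; python3 - <<'E'
from h import *
im=cv2.imread('pics/side_al.png'); cv2.imwrite('pics/v6.png',cv2.resize(im[230:400,290:520],None,fx=3,fy=3,interpolation=cv2.INTER_CUBIC))
E
```

```text
grasp [ 0.5442 -0.2501  0.1203]
top ring0 122 [ 525.6 -379.5] [23.1 31.3] 77.6 ztop 0.1428
pin top 0
side ring0 327 [ 525.5 -380.9] [25.1 32.6] 78.9 ztop 0.1421
side pin 263 [ 536.1 -295.9] [56.9 16.3] 81.8 mean [ 0.5348 -0.2969  0.1278] pca 81.4 zslope [-0.     0.128] ztop 0.1315 tip s -0.0749
```

View pics/v6.png

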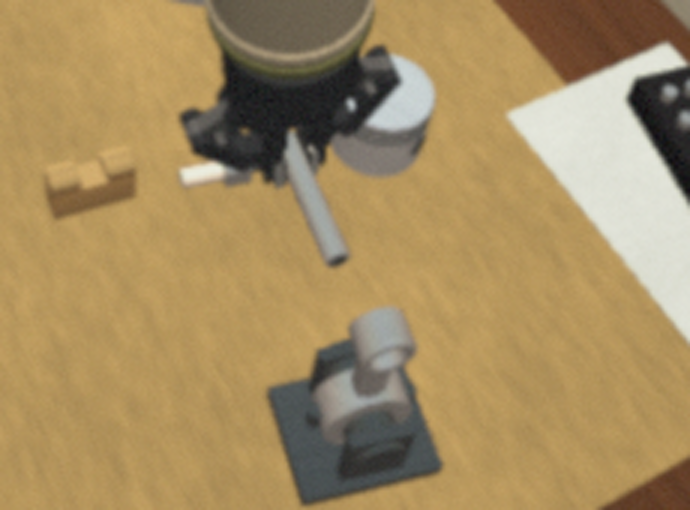

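```bash
python3 - <<'E'
from h import *
go([.5533,-.2501,.1048],-11.5)
E
```

```text
clk 28.3 pos [ 0.5469 -0.2473  0.1024] yang -8.7 tilt [ 0.161  0.081 -0.984] grip 0.169 F [-0.1 -0.  -0.9] j [-0.18  0.38  0.74  1.82 -0.49  0.99  0.63]
turn 2.8 (or -177.2) delta mm [ 0.7  9.8 -0.9]
```

>>> {"method": "apply_moves", "body": {"commands": [[0, 0.003, 0, 1.4, 1], [0, 0.004, -0.001, 1.4, 1], [0, 0.003, 0, 0, 1], [0, 0, 0, 0, 1]]}}

```text
clock: 28.63
position: [0.5567, -0.2463, 0.1058]
ee_rot: [0.77, 0.632, 0.09, 0.019]
ft_force: [-0.4, -0.5, -0.3]
grip_width: 0.163
```

```bash
python3 ali.py; python3 - <<'E'
from h import *
go([.5533,-.2501,.1048],-11.5)
E
```

```text
grasp [ 0.5536 -0.2479  0.1245]
top ring0 122 [ 525.6 -379.5] [23.1 31.3] 77.6 ztop 0.1428
pin top 0
side ring0 327 [ 525.5 -380.9] [25.1 32.6] 78.9 ztop 0.1421
side pin 256 [ 543.7 -293.8] [57. 16.] 78.9 mean [ 0.5421 -0.2942  0.1309] pca 78.8 zslope [0.003 0.131] ztop 0.1346 tip s -0.0749
clk 28.73 pos [ 0.5562 -0.2465  0.1056] yang -11.7 tilt [ 0.162  0.084 -0.983] grip 0.168 F [ 0.3 -0.8 -0.6] j [-0.19  0.4   0.75  1.79 -0.5   1.    0.57]
turn -0.2 (or 179.8) delta mm [-2.   0.4  0.7]
```

```bash
python3 - <<'E'
from h import *
go([.5447,-.2895,.1048]); go([.5326,-.3493,.1048])
E
```

```text
clk 28.73 pos [ 0.5562 -0.2465  0.1056] yang -11.7 tilt [ 0.162  0.084 -0.983] grip 0.168 F [ 0.3 -0.8 -0.6] j [-0.19  0.4   0.75  1.79 -0.5   1.    0.57]
turn 0.0 (or 0.0) delta mm [-42.1   0.   -4. ]
clk 28.73 pos [ 0.5562 -0.2465  0.1056] yang -11.7 tilt [ 0.162  0.084 -0.983] grip 0.168 F [ 0.3 -0.8 -0.6] j [-0.19  0.4   0.75  1.79 -0.5   1.    0.57]
turn 0.0 (or 0.0) delta mm [-102.7    0.3  -11. ]
```

>>> {"method": "apply_moves", "body": {"commands": [[-0.006, 0, -0.0005, 0, 1], [-0.008, 0, -0.001, 0, 1], [-0.008, 0, -0.001, 0, 1], [-0.008, 0, -0.001, 0, 1], [-0.008, 0, -0.001, 0, 1]]}}

```text
clock: 29.15
position: [0.5479, -0.2858, 0.1058]
ee_rot: [0.769, 0.633, 0.09, 0.019]
ft_force: [-0.0, 0.6, -1.1]
grip_width: 0.166
```

>>> {"method": "apply_moves", "body": {"commands": [[0, 0, 0, 0, 1]]}}

```text
clock: 29.23
position: [0.5469, -0.2887, 0.106]
ee_rot: [0.77, 0.632, 0.09, 0.019]
ft_force: [-1.0, -0.2, -2.1]
grip_width: 0.166
```

```bash
sed -i 's/s>-.075/s>-.085/' ali.py; python3 ali.py; python3 - <<'E'
from h import *
go([.5326,-.3493,.1048],-11.5)
im=cv2.imread('pics/side_al.png'); cv2.imwrite('pics/v7.png',cv2.resize(im[270:370,360:460],None,fx=5,fy=5,interpolation=cv2.INTER_CUBIC))
E
```

```text
grasp [ 0.5438 -0.2903  0.1247]
top ring0 122 [ 525.6 -379.5] [23.1 31.3] 77.6 ztop 0.1428
pin top 0
side ring0 327 [ 525.5 -380.9] [25.1 32.6] 78.9 ztop 0.1421
side pin 337 [ 531.4 -340.4] [66.6 30.6] 83.4 mean [ 0.531  -0.3423  0.1322] pca 76.6 zslope [-0.065  0.129] ztop 0.1407 tip s -0.0849
clk 29.33 pos [ 0.5475 -0.2869  0.1058] yang -11.7 tilt [ 0.163  0.085 -0.983] grip 0.166 F [ 0.5 -0.4 -1.2] j [-0.11  0.43  0.75  1.76 -0.53  1.03  0.65]
turn -0.2 (or 179.8) delta mm [-61.6   0.4  -6.1]
```

View pics/v7.png

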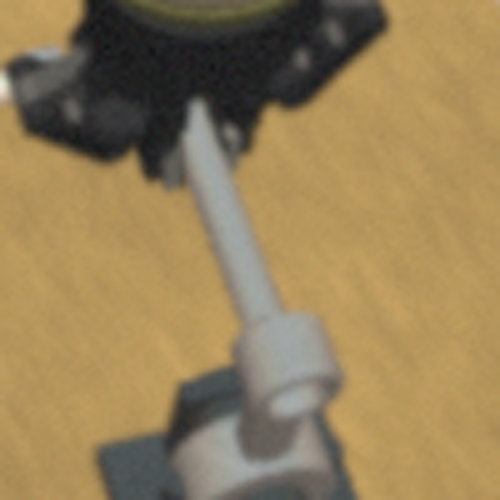

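>>> {"method": "apply_moves", "body": {"commands": [[-0.005, 0, -0.0005, 0, 1], [-0.006, 0, -0.0006, 0, 1], [-0.006, 0, -0.0006, 0, 1]]}}

```text
clock: 29.58
position: [0.5448, -0.3023, 0.1052]
ee_rot: [0.768, 0.633, 0.091, 0.018]
ft_force: [0.4, 0.5, -0.1]
grip_width: 0.165
```

```bash
python3 - <<'E'
from h import *
go([.5326,-.3493,.1048],-11.5)
E
```

```text
clk 29.58 pos [ 0.5448 -0.3023  0.1052] yang -11.5 tilt [ 0.162  0.087 -0.983] grip 0.165 F [ 0.4  0.5 -0.1] j [-0.07  0.45  0.74  1.74 -0.54  1.04  0.69]
turn 0.0 (or -180.0) delta mm [-46.   0.  -5.]
```

>>> {"method": "apply_moves", "body": {"commands": [[-0.005, 0, -0.0005, 0, 1], [-0.006, 0, -0.0006, 0, 1], [-0.006, 0, -0.0006, 0, 1], [-0.006, 0, -0.0006, 0, 1]]}}

```text
clock: 29.92
position: [0.5398, -0.3273, 0.1047]
ee_rot: [0.768, 0.633, 0.091, 0.018]
ft_force: [-0.0, -0.2, -1.8]
grip_width: 0.167
```

```bash
python3 - <<'E'
from h import *
go([.5326,-.3493,.1048],-11.5)
E
```

```text
clk 29.92 pos [ 0.5398 -0.3273  0.1047] yang -11.5 tilt [ 0.162  0.087 -0.983] grip 0.167 F [-0.  -0.2 -1.8] j [-0.02  0.47  0.74  1.71 -0.56  1.06  0.74]
turn 0.0 (or -180.0) delta mm [-20.6   0.   -2.5]
```

>>> {"method": "apply_moves", "body": {"commands": [[-0.005, 0, -0.0006, 0, 1], [-0.006, 0, -0.0006, 0, 1], [-0.005, 0, -0.0006, 0, 1], [-0.003, 0, -0.0004, 0, 1], [0, 0, 0, 0, 1]]}}

```text
clock: 30.33
position: [0.5346, -0.3505, 0.1047]
ee_rot: [0.769, 0.633, 0.09, 0.019]
ft_force: [0.3, -0.1, -0.3]
grip_width: 0.165
```

```bash
cat > chk.py <<'E'
from h import *
go([.5326,-.3493,.1048],-11.5)
u=np.array([.199,.980]); v=np.array([-u[1],u[0]])
for n in ('top','side'):
    C,im,d=snap(n,n+'_c.png'); q=cloud(n,d,C).reshape(-1,3)
    r=q[:,:2]-[.5255,-.3803]; s=r@u; l=r@v
    t=(abs(l)<.014)&(q[:,2]>.112)&(q[:,2]<.138)
    a=s[t&(s<-.014)&(s>-.08)]; b=s[t&(s>.014)&(s<.08)]
    print(n,'far',len(a),a.min().round(4) if len(a) else '', 'near',len(b),b.max().round(4) if len(b) else '')
E
python3 chk.py; python3 - <<'E'
from h import *
im=cv2.imread('pics/side_c.png'); cv2.imwrite('pics/v8.png',cv2.resize(im[280:380,360:460],None,fx=5,fy=5,interpolation=cv2.INTER_CUBIC))
E
```

```text
clk 30.33 pos [ 0.5346 -0.3505  0.1047] yang -11.6 tilt [ 0.162  0.085 -0.983] grip 0.165 F [ 0.3 -0.1 -0.3] j [ 0.02  0.49  0.74  1.68 -0.57  1.08  0.77]
turn -0.1 (or 179.9) delta mm [3.  0.5 0.3]
top far 0  near 78 0.0436
side far 217 -0.0486 near 85 0.0301
```

View pics/v8.png

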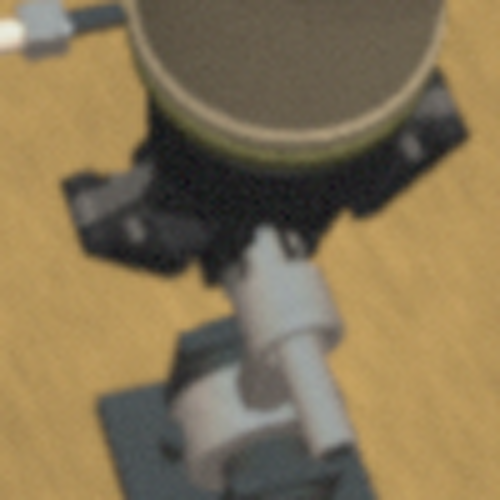

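>>> {"method": "apply_moves", "body": {"commands": [[0.0015, 0, 0.0012, 0, 1], [0.0015, 0, 0.0012, 0, 1], [0, 0, 0, 0, 1]]}}

```text
clock: 30.68
position: [0.5365, -0.3452, 0.1024]
ee_rot: [0.768, 0.633, 0.091, 0.018]
ft_force: [-0.1, -0.3, 0.2]
grip_width: 0.165
```

```bash
python3 chk.py
```

```text
clk 30.68 pos [ 0.5365 -0.3452  0.1024] yang -11.5 tilt [ 0.162  0.087 -0.983] grip 0.165 F [-0.1 -0.3  0.2] j [ 0.02  0.49  0.74  1.69 -0.57  1.07  0.77]
turn 0.0 (or -180.0) delta mm [-2.2  0.1 -2.7]
top far 0  near 73 0.0488
side far 183 -0.0437 near 113 0.0349
```

>>> {"method": "apply_moves", "body": {"commands": [[-0.001, 0, 0.0006, 0, 1], [0, 0, 0, 0, 0.6], [0, 0, 0, 0, 0.3], [0, 0, 0, 0, 0.2], [0, 0, 0, 0, 0.2]]}}

```text
clock: 31.2
position: [0.5368, -0.3463, 0.1023]
ee_rot: [0.768, 0.633, 0.091, 0.019]
ft_force: [-0.4, 0.1, -1.0]
grip_width: 0.399
```

```bash
python3 chk.py; python3 - <<'E'
from h import *
go([.55,-.30,.22])
E
```

```text
clk 31.2 pos [ 0.5368 -0.3463  0.1023] yang -11.5 tilt [ 0.163  0.087 -0.983] grip 0.399 F [-0.4  0.1 -1. ] j [ 0.02  0.49  0.74  1.69 -0.57  1.07  0.77]
turn 0.0 (or -180.0) delta mm [-1.3 -0.4 -2.8]
top far 0  near 65 0.0484
side far 184 -0.0439 near 82 0.0353
clk 31.3 pos [ 0.5368 -0.3463  0.1023] yang -11.5 tilt [ 0.163  0.087 -0.983] grip 0.402 F [-0.5  0.7  0.2] j [ 0.02  0.49  0.74  1.69 -0.57  1.07  0.77]
turn 0.0 (or 0.0) delta mm [  63.4   23.3 -108.9]
```

>>> {"method": "apply_moves", "body": {"commands": [[0.001, 0.001, -0.008, 0, 0.2], [0.002, 0.002, -0.014, 0, 0.2], [0.003, 0.003, -0.02, 0, 0.2], [0.003, 0.003, -0.02, 0, 0.2], [0.004, 0.003, -0.02, 0, 0.2]]}}

```text
clock: 31.72
position: [0.535, -0.3422, 0.1884]
ee_rot: [0.769, 0.633, 0.089, 0.016]
ft_force: [1.1, -0.2, 0.0]
grip_width: 0.398
```

>>> {"method": "apply_moves", "body": {"commands": [[0.015, 0.003, -0.02, 0, 0.2], [0.025, 0.003, -0.02, 0, 0.2], [0.03, 0.003, -0.015, 0, 0.2], [0.03, 0.003, 0, 0, 0.2], [0.03, 0, 0, 0, 0.2]]}}

```text
clock: 32.13
position: [0.5604, -0.2295, 0.2744]
ee_rot: [0.774, 0.627, 0.09, 0.022]
ft_force: [0.5, 0.2, -0.4]
grip_width: 0.402
```

>>> {"method": "apply_moves", "body": {"commands": [[0.03, 0, 0, 0, 0.2], [0.02, 0, 0, 0, 0.2], [0.01, 0, 0, 0, 0.2], [0, 0, 0, 0, 0.2], [0, 0, 0, 0, 0.2]]}}

```text
clock: 32.55
position: [0.5747, -0.1622, 0.2908]
ee_rot: [0.771, 0.629, 0.095, 0.024]
ft_force: [-0.3, -0.3, -0.1]
grip_width: 0.4
```

```bash
python3 chk.py; python3 - <<'E'
from h import *
a=cv2.imread('pics/top_c.png')[120:290,140:520]; b=cv2.imread('pics/side_c.png')[100:400,200:520]
cv2.imwrite('pics/v9.png',np.vstack([cv2.resize(a,(640,286)),cv2.resize(b,(320,300)) if 0 else cv2.copyMakeBorder(b,0,0,160,160,cv2.BORDER_CONSTANT)]))
E
```

```text
clk 32.55 pos [ 0.5747 -0.1622  0.2908] yang -12.1 tilt [ 0.177  0.082 -0.981] grip 0.4 F [-0.3 -0.3 -0.1] j [-0.41  0.15  0.77  1.62 -0.26  1.28  0.2 ]
turn -0.6 (or 179.4) delta mm [-209.5  -30.3  160.3]
top far 0  near 0 
side far 187 -0.0437 near 145 0.0474
```

View pics/v9.png

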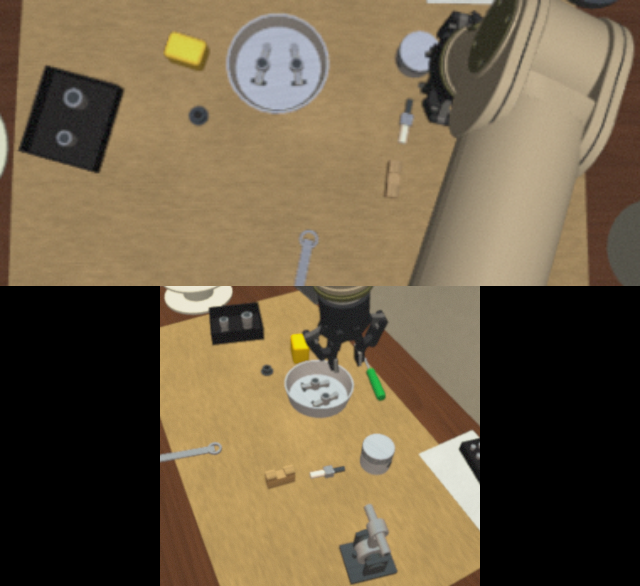

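```bash
python3 -c "
from workcell import workorder
print(workorder.hand_in())"
```

```text
the job is handed in; nothing more can be done
None
```

The job is done and handed in at about 32.6 s on the robot's clock, in the order asked: sockets, then rocker arms, then pin.

- **Sockets and rockers:** The last pictures show both sockets standing in the tray and both rocker arms lying flat in the pan.
- **Pin:** It is through the conrod ring with its ends about 44 mm and 47 mm from the ring's centre, so it sits roughly 2 mm off centre. The gripper was open and clear of it.
- **Other parts:** The spark plug, nut, piston and tape measure look unmoved by eye in the last pictures. I did not re-measure them.

Three things did not go cleanly:
- **Tool tilt:** The tool drifted to about 10° off vertical during the fast moves. I worked around it and could not correct it.
- **First rocker arm:** The fingertips pressed down at about 65 N (vertical part of the wrist force) for a moment while gripping it. They pressed again at about 29 N while setting it down. The wrist force stayed under the 120 N limit. If fingertip contact counts under the 40 N pressing limit, the first press exceeded it.
- **Second rocker arm:** It was let go about 1 cm above the pan floor and landed flat.

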